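Clear the tea table: nest the cups, sort the spoons

ROBOT

A 6-joint arm with a two-finger parallel gripper is mounted at the origin on the work surface. World frame = base frame: x ahead of the robot, y to its left, z up, the work surface at z = 0. Lengths are in m, angles in rad, forces in N, time in s.
With the tool pointing down it reaches from about 0.3 to 0.75 m from the base axis. Payload 8.5 kg.
Tool frame: the origin (TCP) lies midway between the tips of the shut fingers; the grasp point (between the pads) lies 19 mm behind it; z points along the fingers, y is the line along which they close (so a half turn about z gives the same grasp; the last joint's range is limited). The gripper opens to 85 mm and grips with 20 to 120 N. Pads are 22 mm wide; open, the fingers measure 114 mm over their backs; the gripper's body (76 mm by 85 mm) begins 54 mm behind the grasp point. The pads swing forward as they close: fully open they stand 13 mm farther back than shut.
Start: joints at [-1.555, 0.381, 1.297, -0, 1.464, -0.215], TCP at [0.126, -0.535, 0.231] pointing down, gripper open.
Joint ranges: [-3.11, 3.11], [-0.89, 2.33], [0.22, 2.48], [-1.42, 4.56], [0.17, 2.85], [-2.88, 2.88]. Speed limits (rad/s): [2.39, 2.39, 3.14, 3.14, 3.14, 3.14].

INTERFACE

Orientations are given as [roll, pitch, yaw] about the fixed x, y, z axes, in that order (R = Rz(yaw) Ry(pitch) Rx(roll)).
In Python, from rig import ctrl gives the robot as it stands. The module is installed in compiled form; this text tells all that it offers.
- The arm moves only by the tool step_arm, never from a script. Its argument "increments" is a list of rows, each an object of numbers: "dx", "dy", "dz": the shift along the tool's x, y, z in m; "rx", "ry", "rz": the turn, a rotation vector about the tool's x, y, z in degrees. In form: [{"dx": .., "dy": .., "dz": .., "rx": .., "ry": .., "rz": ..}, ...]. A call has 1 to 12 rows; each row is the pose to reach, as a shift and turn from the pose commanded when the call began, along the tool's axes at that moment; what a row does not reach only later rows make up. A row lasts 1/10 s, in which the tool goes at most 50 mm and 8.59 degrees, less where a joint would pass 70% of its speed; a pose out of reach is approached as far as the arm can. A call with a gripper value outside its range is refused whole. "jaw" is the opening, from -1 (shut) to 1 (fully open), set as the call begins (left out, the last holds). The fingers move at their own pace and stop on an object; the grip force is fixed at half the most. Time passes only in rows, so rows that repeat a pose let the fingers close. It gives the time, the measured TCP pose, the force, the opening and the grip force at its end, in the units of the state.
- ctrl.read_state(): the state, without advancing time (a new reading comes with each control period).
- ctrl.get_image(name): name is "scene" or "top"; returns the picture (400x640x3 uint8, red, green, blue); there is no depth.
- ctrl.camera_model(name): a dict with "intrinsics" (3x3 intrinsics, pixels), "cam_to_world" (4x4, takes a point from camera to world coordinates). Camera axes: x right, y down, z forward; pixel columns grow to the right and rows downward; lengths in m; the calibration is good to about 2 mm. A picture is of the moment at which its call begins. camera_model takes no time and is no camera call.
- ctrl.hand_in(): hands the job in; it is judged then, once.
The state is a dict: "time": time; "joint_pos": joint angles; "qvel": joint speeds; "joint_torque": joint torques, N m; "ee_pos": TCP position; "orientation": TCP orientation; "wrist_force": force on the tool from outside, world axes, zero at the start; "ft_torque": the same for the moment, N m; "width": finger opening in m; "gripper_force": force on a finger pad.
Only numpy, scipy, OpenCV 4.12 (cv2) and the standard library are available. Lean on these libraries where they do the work, as an engineer would, in place of code of your own. Each camera call takes 0.05 s, during which the arm holds its last target. There are 200 camera calls.

TASK

Clear up after tea: stand the largest blue cup on the bamboo tray and nest the other blue cups on the table inside it in order of size, each upright and fully down inside the next larger one. Sort the wooden spoons into the spoon box, lying flat and lengthwise, short ones in the short row and long ones in the long row. Leave all the other tea things standing where they are.

Things in the scene. Friction and masses are not known exactly. Their poses are not given: they have to be found in the camera images.
- cup_a: Handleless blue tea cup, largest of a graded set of four: rim 70 mm across, 52 mm high, foot 62 mm across, sides almost straight, wall 3.5 mm, inner floor 13 mm above the underside. Origin: centre of the underside; z up. Always there.
- cup_b: Handleless blue tea cup, second largest of a graded set of four: rim 60 mm across, 49 mm high, foot 52 mm across, sides almost straight, wall 3.5 mm, inner floor 13 mm above the underside. Origin: centre of the underside; z up. May be absent. Seated in the next size up, its origin is 13 mm above that cup's and its rim 10 mm proud, with 2.5 mm play all round (8 mm if two sizes up).
- cup_c: Handleless blue tea cup, third of a graded set of four: rim 50 mm across, 46 mm high, foot 43 mm across, sides almost straight, wall 3.5 mm, inner floor 13 mm above the underside. Origin: centre of the underside; z up. May be absent. Seated in the next size up, its origin is 13 mm above that cup's and its rim 10 mm proud, with 2.5 mm play all round (8 mm if two sizes up).
- cup_d: Handleless blue tea cup, smallest of a graded set of four: rim 40 mm across, 43 mm high, foot 33 mm across, sides almost straight, wall 3.5 mm, inner floor 13 mm above the underside. Origin: centre of the underside; z up. May be absent. Seated in the next size up, its origin is 13 mm above that cup's and its rim 10 mm proud, with 2.5 mm play all round (8 mm if two sizes up).
- spoon_short1: Short wooden spoon, 115 mm long, lying flat; straight handle 10 mm wide and 9 mm thick, round bowl 28 mm across and 9 mm high at its +x end. May be absent. Origin: middle of its length, on the underside (on the handle, a good place to grip); x along the spoon towards the bowl, z up.
- spoon_short2: Short wooden spoon, 115 mm long, lying flat; straight handle 10 mm wide and 9 mm thick, round bowl 28 mm across and 9 mm high at its +x end. May be absent. Origin: middle of its length, on the underside (on the handle, a good place to grip); x along the spoon towards the bowl, z up.
- spoon_long1: Long wooden spoon, 160 mm long, lying flat; straight handle 10 mm wide and 9 mm thick, round bowl 28 mm across and 9 mm high at its +x end. May be absent. Origin: middle of its length, on the underside (on the handle, a good place to grip); x along the spoon towards the bowl, z up.
- spoon_long2: Long wooden spoon, 160 mm long, lying flat; straight handle 10 mm wide and 9 mm thick, round bowl 28 mm across and 9 mm high at its +x end. May be absent. Origin: middle of its length, on the underside (on the handle, a good place to grip); x along the spoon towards the bowl, z up.
- tray: Square bamboo tea tray, 160 x 160 mm, fixed for the job; slatted deck 20 mm above the table inside a lip 6 mm wide whose top is 27 mm above the table. Origin: centre of its underside; x, y along its sides.
- tray_deck (a point): Centre of the tray's deck, on the surface where cups stand (148 mm of clear deck each way).
- spoon_box: Low light-wood spoon box, 192 (x) x 172 mm (y), fixed; walls 6 mm thick, their top 16 mm above the table, floor 4 mm above it, lined dark green. A wall along x parts it into two rows 77 mm wide: long row on its +y side, short row on its -y side, where a dark block fills the +x end. Origin: centre of its underside.
- row_long (a point): Middle of the floor of the long row (inside 180 mm along x, 77 mm along y); x along the row.
- row_short (a point): Middle of the floor of the short row (inside 132 mm along x, 77 mm along y); x along the row.
- milk_jug: Bystander: small white milk jug with an ear to its +y, 52 mm wide, 58 mm high. Origin: centre of its underside.
- succulent: Bystander: succulent in a pale pot, 76 mm wide, 92 mm high with the plant. Origin: centre of its underside.
- honey_jar: Bystander: honey jar with a wooden cap, 64 mm wide, 75 mm high. Origin: centre of its underside.
There are look-alikes about, which are no part of the job. Leave any green look-alike of the spoon_short1 alone. What is shaped like the spoon_short2 but turquoise is not meant.

How it is judged:
By the outcome, as a careful person would: the job done as asked, in the order asked, and still so for the second after the job is handed in, with the robot touching nothing.
Of cup_b, cup_c, cup_d only 2 to 3 are there at a start; the rules pass over those that are not, and their reading is None.
Of spoon_short1, spoon_long1, spoon_short2, spoon_long2 only 3 to 4 are there at a start; the rules pass over those that are not, and their reading is None.
At some moment in a run one of cup_a, cup_b, cup_c, cup_d, spoon_short1, spoon_short2, spoon_long1, spoon_long2 may be knocked a few centimetres aside while the robot is not near it.
It also fails if it takes over 210 s, if anything falls off the work surface, if the arm or the gripper's body presses on something with over 40 N, if the wrist force passes 120 N, or if a joint passes its speed limit or range.

## Working session

There is one attempt and no reset: what is moved stays moved. The work goes in short steps, Python scripts to look and compute and a tool call to move; the robot and the scene stay as the last step left them, time stands still between calls to the robot, and variables do not carry over. Pictures are saved under pics/ and viewed, at most 14 in all, crops included, and the job is handed in when it is done.

Besides the shell and the picture viewer there is one more tool, called after "Emit:" in YAML: its name, and indented under it one key for each argument. step_arm: Moves the arm, as the interface text tells. Its arguments: {"type":"object","properties":{"increments":{"type":"array","items":{"type":"object","properties":{"dx":{"type":"number"},"dy":{"type":"number"},"dz":{"type":"number"},"rx":{"type":"number"},"ry":{"type":"number"},"rz":{"type":"number"}}}},"jaw":{"type":"number"}},"required":["increments"]}

```bash
mkdir -p pics; python3 - <<'E'
from rig import ctrl
import cv2,numpy as np
for n in("top","scene"):
    cv2.imwrite(f"pics/{n}0.png",ctrl.get_image(n)[:,:,::-1])
    m=ctrl.camera_model(n);print(n,np.round(m["intrinsics"],1).tolist(),np.round(m["cam_to_world"],3).tolist())
s=ctrl.read_state();print({k:np.round(v,3).tolist() for k,v in s.items()})
E
```

```text
top [[388.3, 0.0, 320.1], [0.0, 388.3, 199.7], [0.0, 0.0, 1.0]] [[-0.008, -0.995, 0.104, 0.39], [-1.0, 0.008, 0.004, 0.006], [-0.005, -0.104, -0.995, 1.078], [0.0, 0.0, 0.0, 1.0]]
scene [[520.3, 0.0, 319.2], [0.0, 520.3, 203.5], [0.0, 0.0, 1.0]] [[-0.734, 0.564, -0.378, 0.989], [0.679, 0.606, -0.414, 0.547], [-0.004, -0.561, -0.828, 1.134], [0.0, 0.0, 0.0, 1.0]]
{'time': 0.1, 'joint_pos': [-1.555, 0.381, 1.298, -0.0, 1.464, -0.215], 'qvel': [0.0, -0.002, -0.003, -0.0, 0.001, -0.001], 'joint_torque': [0.006, -44.922, -23.166, -0.0, 0.004, 0.0], 'ee_pos': [0.126, -0.535, 0.231], 'orientation': [-3.14, -0.0, 0.231], 'wrist_force': [0.592, 0.25, -0.524], 'ft_torque': [-0.018, 0.008, -0.054], 'gripper_force': 0.0, 'width': 0.085}
```

View pics/top0.png

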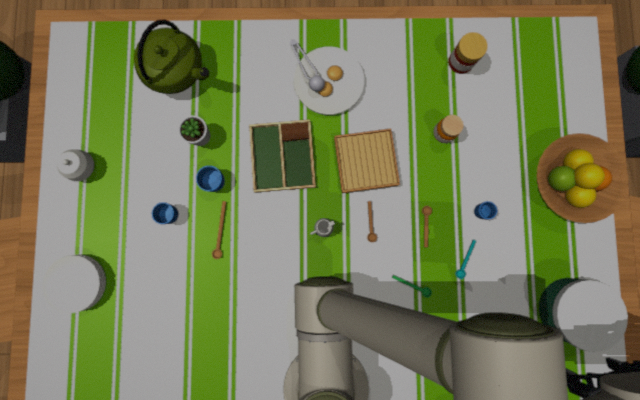

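View pics/scene0.png

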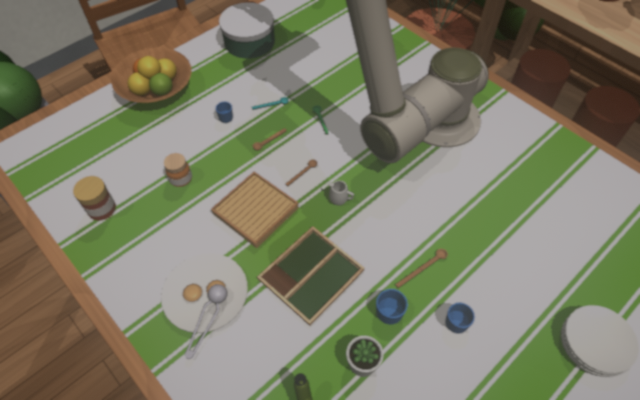

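Top view, with image up = +x and left = +y:
- Three blue cups at (209,180), (165,214) and (486,211).
- Wooden spoons at (220,230), (371,222) and (427,227).
- Look-alikes to leave: turquoise spoon (467,260) and green spoon (412,286).
- The spoon box is at (283,156), with its dark block towards +x/-y. The tray is at (366,160).

The arm may be hiding something, so I'll check again after the first move.

```bash
cat > h.py <<'E'
from rig import ctrl
import cv2,numpy as np
from scipy.optimize import least_squares
M={n:ctrl.camera_model(n) for n in("top","scene")}
K={n:np.array(M[n]["intrinsics"]) for n in M}; T={n:np.array(M[n]["cam_to_world"]) for n in M}
def proj(n,P):
    P=np.atleast_2d(P); p=(P-T[n][:3,3])@T[n][:3,:3]; p=p@K[n].T; return p[:,:2]/p[:,2:]
def unproj(n,uv,z):
    uv=np.atleast_2d(uv); d=np.c_[uv,np.ones(len(uv))]@np.linalg.inv(K[n]).T@T[n][:3,:3].T
    o=T[n][:3,3]; return (o+d*((z-o[2])/d[:,2])[:,None])[:,:2]
CUP=dict(a=(.070,.052,.062),b=(.060,.049,.052),c=(.050,.046,.043),d=(.040,.043,.033))
t=np.linspace(0,2*np.pi,60)
def sil(n,x,y,c,z0=0):
    r,h,f=CUP[c]; C=np.c_[np.cos(t),np.sin(t)]
    P=np.r_[np.c_[C*f/2+[x,y],0*t+z0],np.c_[C*r/2+[x,y],0*t+h+z0]]
    q=cv2.convexHull(proj(n,P).astype(np.float32)); m=cv2.moments(q)
    return np.array([m["m10"]/m["m00"],m["m01"]/m["m00"]]),m["m00"]
def blobs(img,lo,hi,amin=25):
    hsv=cv2.cvtColor(img,cv2.COLOR_RGB2HSV); m=cv2.inRange(hsv,lo,hi)
    m=cv2.morphologyEx(m,cv2.MORPH_CLOSE,np.ones((3,3)))
    k,l,s,c=cv2.connectedComponentsWithStats(m)
    return [(l==i,s[i],c[i]) for i in range(1,k) if s[i][4]>=amin]
BLUE=((102,90,30),(125,255,255)); WOOD=((3,90,60),(16,255,220))
def go(x,y,z,yaw=None):
    """tool-axes increments from the measured pose (tool down) to a world target, yaw in deg"""
    s=ctrl.read_state(); p=np.array(s["ee_pos"]); r=s["orientation"]; a=r[2]
    d=np.array([x,y,z])-p; dr=0 if yaw is None else np.rad2deg(a)-yaw
    dr=(dr+90)%180-90 if yaw is not None else 0
    print("dx %.4f dy %.4f dz %.4f rz %.1f"%(d[0]*np.cos(a)+d[1]*np.sin(a),d[0]*np.sin(a)-d[1]*np.cos(a),-d[2],dr),"yaw now %.1f"%np.rad2deg(a),np.round(p,4),"tilt",np.round(np.rad2deg(r[:2]),1),"j",np.round(s["joint_pos"],2))
E
cat > meas.py <<'E'
from h import *
I={n:ctrl.get_image(n) for n in M}
B={n:[b for b in blobs(I[n],*BLUE)] for n in M}
for m,s,c in B["top"]:
    w=unproj("top",c,.025)[0]
    best=min(B["scene"],key=lambda b:np.hypot(*(unproj("scene",b[2],.025)[0]-w)),default=None)
    print("blue top",np.round(c,1),"area",s[4],"~",np.round(w,3),end=" ")
    for k in CUP:
        f=lambda q:np.r_[sil("top",*q,k)[0]-c,sil("scene",*q,k)[0]-best[2]]
        o=least_squares(f,w); print(k,np.round(o.x,4),"res %.1f A %.0f/%.0f"%(abs(o.fun).max(),sil("top",*o.x,k)[1],sil("scene",*o.x,k)[1]),end="; ")
    print("scene area",best[1][4])
for n in M:
  for m,s,c in blobs(I[n],*WOOD):
    v,u=np.nonzero(m); w=unproj(n,np.c_[u,v],.006); mu=w.mean(0)
    if not(.15<mu[0]<.8 and abs(mu[1])<.6) : continue
    e=np.linalg.svd(w-mu,full_matrices=False)[2][0]; q=(w-mu)@e; side=np.abs((w-mu)@[-e[1],e[0]])
    if q.max()-q.min()>.25 or side.max()>.03: continue
    if side[q>0].max()<side[q<0].max(): e=-e;q=-q
    mid=mu+e*(q.max()+q.min())/2
    print("wood",n,np.round(c,0),"mid",np.round(mid,4),"len %.3f"%(np.ptp(q)),"bowl yaw %.1f"%np.rad2deg(np.arctan2(e[1],e[0])),"wid %.3f"%(2*side.max()))
E
cat > boxes.py <<'E'
from h import *
I=ctrl.get_image("top"); out=[]
for (x0,y0,x1,y1) in [(245,115,322,196),(330,124,402,196)]:
    pass
c=cv2.resize(I[110:260,140:500],None,fx=2.2,fy=2.2,interpolation=cv2.INTER_CUBIC)
cv2.imwrite("pics/crop1.png",c[:,:,::-1])
for g in [(250,125),(209,180),(220,230),(371,222),(427,227),(486,211),(165,214),(427,212)]: 
    print(g,cv2.cvtColor(I[g[1]:g[1]+1,g[0]:g[0]+1],cv2.COLOR_RGB2HSV)[0,0])
E
python3 meas.py; python3 boxes.py
```

```text
blue top [209.7 178.6] area 520 ~ [0.56  0.312] a [0.5588 0.3063] res 0.9 A 609/914; b [0.5587 0.3068] res 0.9 A 450/680; c [0.5586 0.3067] res 1.3 A 320/488; d [0.5584 0.3068] res 1.4 A 208/322; scene area 512
blue top [164.1 213.2] area 427 ~ [0.466 0.435] a [0.4675 0.4285] res 1.2 A 661/977; b [0.4676 0.4286] res 1.0 A 491/728; c [0.4674 0.4289] res 1.2 A 351/524; d [0.4669 0.4298] res 1.2 A 230/346; scene area 254
blue top [485.9 210.3] area 303 ~ [ 0.467 -0.44 ] a [ 0.4656 -0.4375] res 1.5 A 676/586; b [ 0.4653 -0.4381] res 1.7 A 503/445; c [ 0.4653 -0.4395] res 1.9 A 360/327; d [ 0.4642 -0.4417] res 1.7 A 237/223; scene area 116
wood top [453. 125.] mid [ 0.7122 -0.3677] len 0.053 bowl yaw -126.7 wid 0.028
wood top [443. 132.] mid [ 0.6904 -0.3396] len 0.060 bowl yaw -143.5 wid 0.047
wood top [295. 131.] mid [0.6987 0.08  ] len 0.077 bowl yaw -86.2 wid 0.048
wood top [219. 234.] mid [0.4218 0.2862] len 0.153 bowl yaw 172.9 wid 0.020
wood top [371. 225.] mid [ 0.4403 -0.1285] len 0.108 bowl yaw -176.3 wid 0.024
wood top [426. 221.] mid [ 0.4255 -0.2805] len 0.108 bowl yaw -4.1 wid 0.020
wood scene [266. 141.] mid [ 0.4256 -0.2789] len 0.104 bowl yaw -3.9 wid 0.020
wood scene [304. 170.] mid [ 0.4406 -0.1264] len 0.107 bowl yaw -176.3 wid 0.016
wood scene [179. 173.] mid [ 0.6868 -0.3534] len 0.058 bowl yaw 161.3 wid 0.044
wood scene [288. 251.] mid [0.6233 0.0336] len 0.035 bowl yaw -175.3 wid 0.008
wood scene [424. 266.] mid [0.4208 0.2883] len 0.153 bowl yaw 173.7 wid 0.021
(250, 125) [ 24  62 164]
(209, 180) [106 145 157]
(220, 230) [ 15 150 133]
(371, 222) [ 13 149 120]
(427, 227) [ 17 159 125]
(486, 211) [105 185 121]
(165, 214) [105 148 131]
(427, 212) [ 15 152 129]
```

View pics/crop1.png

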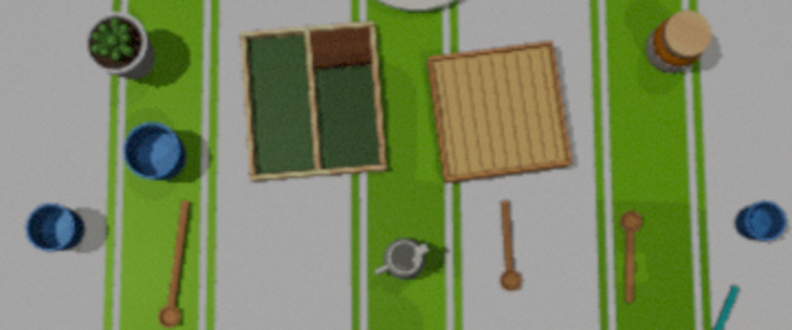

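```bash
sed -i 's/^BLUE=((102,90,30)/BLUE=((98,75,25)/; s/(16,255,220))/(19,255,220))/' h.py; python3 meas.py; python3 - <<'E'
from h import *
for z,c in((.016,[(241,34),(375,23),(386,168),(253,180)]),(.027,[(429,57),(551,42),(572,164),(445,181)])):
    w=unproj("top",np.array(c)/2.2+[140,110],z); print(np.round(w,3).tolist(),"centre",np.round(w.mean(0),4))
    e=[np.linalg.norm(w[i]-w[i-1]) for i in range(4)]; d=(w[0]-w[3])+(w[1]-w[2]); print(np.round(e,3),"yaw",np.rad2deg(np.arctan2(d[1],d[0])))
for n,g in(("top",(209,180)),("scene",(391,305)),("scene",(391,295)),("scene",(391,315)),("scene",(224,112)),("scene",(224,116))):
    pass
I=ctrl.get_image("scene"); H=cv2.cvtColor(I,cv2.COLOR_RGB2HSV); print(H[285:328:3,391].tolist()); print(H[100:126:2,224].tolist())
E
```

```text
blue top [209.7 178.4] area 542 ~ [0.561 0.313] a [0.5578 0.3084] res 0.5 A 610/915; b [0.5577 0.3083] res 0.6 A 451/681; c [0.557 0.308] res 1.0 A 320/488; d [0.558  0.3088] res 1.5 A 209/322; scene area 673
blue top [485.9 210.2] area 311 ~ [ 0.467 -0.44 ] a [ 0.4658 -0.4352] res 0.4 A 675/587; b [ 0.4654 -0.4363] res 0.5 A 502/445; c [ 0.4653 -0.4375] res 0.6 A 359/327; d [ 0.4652 -0.4383] res 0.8 A 236/223; scene area 190
blue top [164.  213.2] area 438 ~ [0.466 0.435] a [0.4658 0.4282] res 0.9 A 661/976; b [0.4654 0.4285] res 1.0 A 491/727; c [0.4647 0.4297] res 1.1 A 351/524; d [0.4643 0.4307] res 1.5 A 231/346; scene area 354
wood top [219. 234.] mid [0.4218 0.2862] len 0.153 bowl yaw 173.0 wid 0.021
wood top [371. 225.] mid [ 0.4403 -0.1286] len 0.108 bowl yaw -176.3 wid 0.023
wood top [426. 223.] mid [ 0.4255 -0.2814] len 0.108 bowl yaw -3.1 wid 0.020
wood scene [267. 140.] mid [ 0.4256 -0.2791] len 0.104 bowl yaw -3.5 wid 0.023
wood scene [304. 170.] mid [ 0.4406 -0.1264] len 0.107 bowl yaw -176.1 wid 0.020
wood scene [179. 173.] mid [ 0.6859 -0.3535] len 0.061 bowl yaw 164
[... 188 characters left out ...]
0.725, 0.035], [0.538, 0.022], [0.524, 0.189]] centre [0.6246 0.1133]
[0.189 0.172 0.187 0.167] yaw 4.565279274469309
[[0.677, -0.033], [0.695, -0.187], [0.539, -0.209], [0.519, -0.051]] centre [ 0.6075 -0.1198]
[0.158 0.155 0.157 0.159] yaw 7.26291695072237
[[45, 126, 134], [64, 65, 125], [106, 95, 94], [107, 86, 89], [107, 96, 98], [107, 119, 126], [107, 119, 126], [107, 119, 126], [107, 124, 140], [107, 123, 141], [107, 112, 114], [107, 102, 100], [105, 78, 78], [58, 66, 93], [46, 123, 118]]
[[120, 8, 164], [108, 73, 115], [109, 95, 91], [107, 91, 92], [108, 94, 92], [108, 106, 106], [107, 117, 120], [107, 91, 92], [108, 78, 82], [108, 79, 81], [108, 77, 80], [108, 25, 103], [15, 6, 161]]
```

Cups by area ratio (542/438/311 px against a model of 610/491/359):
- (209,180) is cup_a, (164,213) is cup_b and (486,210) is cup_c.

Spoons by colour and length:
- (220,230) is the long one. (371,222) and (427,227) are short.
- Turquoise (467,260) and green (412,286) are excluded.

The box and tray sides match the given sizes. I'll start moving now.

```bash
python3 -c "
from h import *
go(.45,-.3,.25,0);go(.558,.308,.2,0)"
```

```text
dx 0.3694 dy -0.1549 dz -0.0188 rz 13.2 yaw now 13.2 [ 0.1258 -0.5354  0.2312] tilt [-180.   -0.] j [-1.56  0.38  1.3  -0.    1.46 -0.22]
dx 0.6137 dy -0.7221 dz 0.0312 rz 13.2 yaw now 13.2 [ 0.1258 -0.5354  0.2312] tilt [-180.   -0.] j [-1.56  0.38  1.3  -0.    1.46 -0.22]
```

Emit:
step_arm:
  increments:
    - {"dx": 0.05,"dy": -0.02,"dz": 0,"rz": 2}
    - {"dx": 0.1,"dy": -0.04,"dz": 0,"rz": 4}
    - {"dx": 0.37,"dy": -0.155,"dz": -0.019,"rz": 13.2}
    - {"dx": 0.37,"dy": -0.155,"dz": -0.019,"rz": 13.2}
    - {"dx": 0.37,"dy": -0.155,"dz": -0.019,"rz": 13.2}
    - {"dx": 0.37,"dy": -0.155,"dz": -0.019,"rz": 13.2}
    - {"dx": 0.37,"dy": -0.155,"dz": -0.019,"rz": 13.2}
    - {"dx": 0.37,"dy": -0.155,"dz": -0.019,"rz": 13.2}
    - {"dx": 0.37,"dy": -0.155,"dz": -0.019,"rz": 13.2}
    - {"dx": 0.37,"dy": -0.155,"dz": -0.019,"rz": 13.2}
    - {"dx": 0.37,"dy": -0.155,"dz": -0.019,"rz": 13.2}
    - {"dx": 0.37,"dy": -0.155,"dz": -0.019,"rz": 13.2}
  jaw: 1

```text
schema error: expected keys dx, dy, dz, rx, ry, rz
```

```bash
python3 -c "
from h import *
go(.558,.308,.2,0)
cv2.imwrite('pics/top1.png',ctrl.get_image('top')[:,:,::-1])"
```

```text
dx 0.6137 dy -0.7221 dz 0.0312 rz 13.2 yaw now 13.2 [ 0.1258 -0.5354  0.2312] tilt [-180.   -0.] j [-1.56  0.38  1.3  -0.    1.46 -0.22]
```

View pics/top1.png

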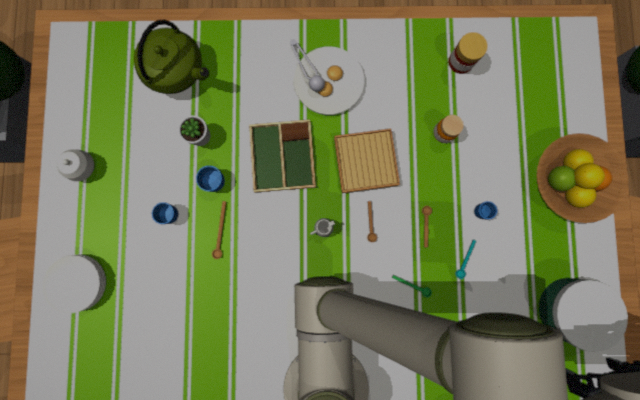

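The move was refused because every key must be present. The picture is unchanged, so I'll resend it with all the keys.

Emit:
step_arm:
  increments:
    - {"dx": 0.05,"dy": -0.02,"dz": 0,"rx": 0,"ry": 0,"rz": 2}
    - {"dx": 0.1,"dy": -0.04,"dz": 0,"rx": 0,"ry": 0,"rz": 4}
    - {"dx": 0.15,"dy": -0.06,"dz": 0,"rx": 0,"ry": 0,"rz": 8}
    - {"dx": 0.37,"dy": -0.155,"dz": -0.019,"rx": 0,"ry": 0,"rz": 13.2}
    - {"dx": 0.37,"dy": -0.155,"dz": -0.019,"rx": 0,"ry": 0,"rz": 13.2}
    - {"dx": 0.37,"dy": -0.155,"dz": -0.019,"rx": 0,"ry": 0,"rz": 13.2}
    - {"dx": 0.37,"dy": -0.155,"dz": -0.019,"rx": 0,"ry": 0,"rz": 13.2}
    - {"dx": 0.37,"dy": -0.155,"dz": -0.019,"rx": 0,"ry": 0,"rz": 13.2}
    - {"dx": 0.37,"dy": -0.155,"dz": -0.019,"rx": 0,"ry": 0,"rz": 13.2}
    - {"dx": 0.37,"dy": -0.155,"dz": -0.019,"rx": 0,"ry": 0,"rz": 13.2}
    - {"dx": 0.37,"dy": -0.155,"dz": -0.019,"rx": 0,"ry": 0,"rz": 13.2}
  jaw: 1

```text
time: 1.55
ee_pos: [0.4499, -0.3005, 0.2501]
orientation: [-3.141, 0.001, -0.0]
wrist_force: [-1.2, 0.4, -0.6]
width: 0.0856
gripper_force: 0.0
```

```bash
python3 -c "
from h import *
go(.558,.308,.2,0)"
```

```text
dx 0.1079 dy -0.6085 dz 0.0501 rz -0.0 yaw now -0.0 [ 0.4499 -0.3005  0.2501] tilt [-180.    0.] j [-0.81  0.35  1.29 -0.    1.5   0.76]
```

Emit:
step_arm:
  increments:
    - {"dx": 0.01,"dy": -0.03,"dz": 0,"rx": 0,"ry": 0,"rz": 0}
    - {"dx": 0.108,"dy": -0.608,"dz": 0.05,"rx": 0,"ry": 0,"rz": 0}
    - {"dx": 0.108,"dy": -0.608,"dz": 0.05,"rx": 0,"ry": 0,"rz": 0}
    - {"dx": 0.108,"dy": -0.608,"dz": 0.05,"rx": 0,"ry": 0,"rz": 0}
    - {"dx": 0.108,"dy": -0.608,"dz": 0.05,"rx": 0,"ry": 0,"rz": 0}
    - {"dx": 0.108,"dy": -0.608,"dz": 0.05,"rx": 0,"ry": 0,"rz": 0}
    - {"dx": 0.108,"dy": -0.608,"dz": 0.05,"rx": 0,"ry": 0,"rz": 0}
    - {"dx": 0.108,"dy": -0.608,"dz": 0.05,"rx": 0,"ry": 0,"rz": 0}
    - {"dx": 0.108,"dy": -0.608,"dz": 0.05,"rx": 0,"ry": 0,"rz": 0}
    - {"dx": 0.108,"dy": -0.608,"dz": 0.05,"rx": 0,"ry": 0,"rz": 0}
    - {"dx": 0.108,"dy": -0.608,"dz": 0.05,"rx": 0,"ry": 0,"rz": 0}
    - {"dx": 0.108,"dy": -0.608,"dz": 0.05,"rx": 0,"ry": 0,"rz": 0}

```text
time: 2.75
ee_pos: [0.5525, 0.2707, 0.2035]
orientation: [3.141, -0.0, -0.002]
wrist_force: [0.8, -1.4, 0.7]
width: 0.0856
gripper_force: 0.0
```

```bash
python3 -c "
from h import *
I=ctrl.get_image('top')
a=cv2.resize(I[:,60:560],None,fx=1.5,fy=1.5,interpolation=cv2.INTER_CUBIC)
cv2.imwrite('pics/top2.png',a[:,:,::-1])"; python3 meas.py | cut -c1-150; python3 -c "
from h import *
go(.558,.308,.2,0)"
```

```text
blue top [215.1 179.4] area 276 ~ [0.558 0.298] a [0.5575 0.3029] res 3.3 A 608/911; b [0.556  0.3011] res 2.4 A 449/677; c [0.5562 0.3022] res 2.5 A 
blue top [485.9 210.2] area 312 ~ [ 0.467 -0.44 ] a [ 0.4655 -0.4358] res 0.6 A 676/586; b [ 0.4656 -0.4367] res 0.8 A 502/445; c [ 0.465 -0.438] res 
wood top [254. 183.] mid [0.5486 0.1934] len 0.031 bowl yaw 5.5 wid 0.006
wood top [219. 234.] mid [0.4216 0.2862] len 0.153 bowl yaw 172.9 wid 0.021
wood top [371. 225.] mid [ 0.4403 -0.1284] len 0.108 bowl yaw -176.5 wid 0.024
wood top [426. 223.] mid [ 0.4255 -0.2813] len 0.108 bowl yaw -3.0 wid 0.020
wood scene [266. 141.] mid [ 0.4267 -0.2792] len 0.106 bowl yaw -3.5 wid 0.023
wood scene [304. 170.] mid [ 0.4406 -0.1263] len 0.107 bowl yaw -176.2 wid 0.020
wood scene [179. 173.] mid [ 0.686  -0.3536] len 0.061 bowl yaw 163.8 wid 0.047
wood scene [308. 234.] mid [0.5622 0.0298] len 0.060 bowl yaw 172.0 wid 0.036
wood scene [435. 258.] mid [0.3876 0.2924] len 0.087 bowl yaw 175.3 wid 0.023
wood scene [279. 280.] mid [0.6922 0.0774] len 0.074 bowl yaw -85.5 wid 0.046
wood scene [407. 278.] mid [0.4666 0.2828] len 0.061 bowl yaw 173.7 wid 0.010
dx 0.0060 dy -0.0369 dz 0.0026 rz 0.1 yaw now 0.1 [0.5521 0.2711 0.2026] tilt [1.8e+02 1.0e-01] j [ 0.26  0.52  1.15 -0.    1.47  1.83]
```

View pics/top2.png

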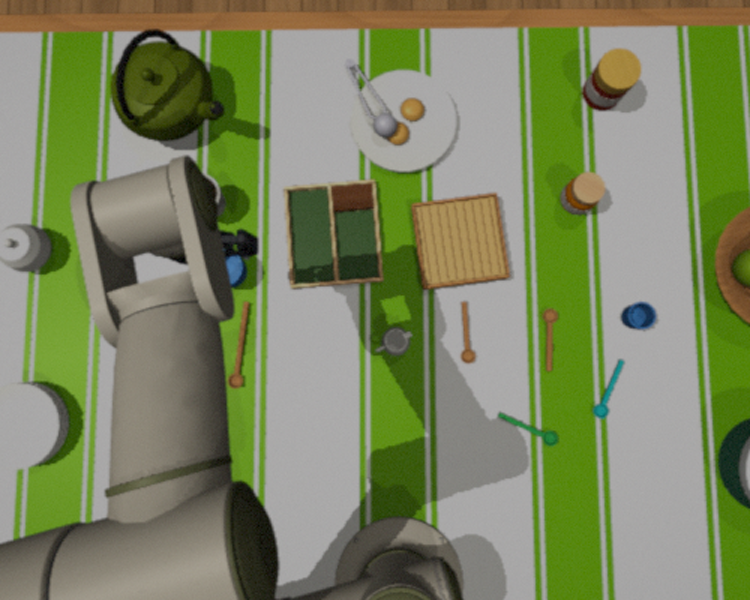

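Picture 2: with the arm swung left, the right side shows no further wooden spoon. The only spoons there are the green (525,428) and turquoise (608,390) ones. The job is therefore cups a, b and c, one long spoon and two short ones. Going down on cup_a.

Emit:
step_arm:
  increments:
    - {"dx": 0.006,"dy": -0.037,"dz": 0.0,"rx": 0,"ry": 0,"rz": 0}
    - {"dx": 0.006,"dy": -0.037,"dz": 0.01,"rx": 0,"ry": 0,"rz": 0}
    - {"dx": 0.006,"dy": -0.037,"dz": 0.03,"rx": 0,"ry": 0,"rz": 0}
    - {"dx": 0.006,"dy": -0.037,"dz": 0.06,"rx": 0,"ry": 0,"rz": 0}
    - {"dx": 0.006,"dy": -0.037,"dz": 0.09,"rx": 0,"ry": 0,"rz": 0}
    - {"dx": 0.006,"dy": -0.037,"dz": 0.12,"rx": 0,"ry": 0,"rz": 0}
    - {"dx": 0.006,"dy": -0.037,"dz": 0.14,"rx": 0,"ry": 0,"rz": 0}
    - {"dx": 0.006,"dy": -0.037,"dz": 0.16,"rx": 0,"ry": 0,"rz": 0}
    - {"dx": 0.006,"dy": -0.037,"dz": 0.175,"rx": 0,"ry": 0,"rz": 0}
    - {"dx": 0.006,"dy": -0.037,"dz": 0.185,"rx": 0,"ry": 0,"rz": 0}
    - {"dx": 0.006,"dy": -0.037,"dz": 0.19,"rx": 0,"ry": 0,"rz": 0}
    - {"dx": 0.006,"dy": -0.037,"dz": 0.19,"rx": 0,"ry": 0,"rz": 0}

```text
time: 4.1
ee_pos: [0.558, 0.3065, 0.0134]
orientation: [3.141, 0.001, -0.001]
wrist_force: [-0.0, 0.3, -0.5]
width: 0.0852
gripper_force: 0.0
```

Emit:
step_arm:
  increments:
    - {"dx": 0,"dy": 0,"dz": 0,"rx": 0,"ry": 0,"rz": 0}
    - {"dx": 0,"dy": 0,"dz": 0,"rx": 0,"ry": 0,"rz": 0}
    - {"dx": 0,"dy": 0,"dz": 0,"rx": 0,"ry": 0,"rz": 0}
    - {"dx": 0,"dy": 0,"dz": 0,"rx": 0,"ry": 0,"rz": 0}
    - {"dx": 0,"dy": 0,"dz": 0,"rx": 0,"ry": 0,"rz": 0}
    - {"dx": 0,"dy": 0,"dz": 0,"rx": 0,"ry": 0,"rz": 0}
    - {"dx": 0,"dy": 0,"dz": 0,"rx": 0,"ry": 0,"rz": 0}
  jaw: -1

```text
time: 4.8
ee_pos: [0.5586, 0.3076, 0.0154]
orientation: [-3.141, -0.003, 0.001]
wrist_force: [-1.2, -1.2, 5.9]
width: 0.0677
gripper_force: 67.0
```

Emit:
step_arm:
  increments:
    - {"dx": 0,"dy": 0,"dz": -0.01,"rx": 0,"ry": 0,"rz": 0}
    - {"dx": 0,"dy": 0,"dz": -0.03,"rx": 0,"ry": 0,"rz": 0}
    - {"dx": 0,"dy": 0,"dz": -0.06,"rx": 0,"ry": 0,"rz": 0}
    - {"dx": 0,"dy": 0,"dz": -0.09,"rx": 0,"ry": 0,"rz": 0}
    - {"dx": 0.005,"dy": 0.03,"dz": -0.11,"rx": 0,"ry": 0,"rz": 0}
    - {"dx": 0.01,"dy": 0.07,"dz": -0.12,"rx": 0,"ry": 0,"rz": 0}
    - {"dx": 0.015,"dy": 0.12,"dz": -0.12,"rx": 0,"ry": 0,"rz": 0}
    - {"dx": 0.02,"dy": 0.16,"dz": -0.12,"rx": 0,"ry": 0,"rz": 0}
    - {"dx": 0.025,"dy": 0.2,"dz": -0.12,"rx": 0,"ry": 0,"rz": 0}
    - {"dx": 0.03,"dy": 0.24,"dz": -0.12,"rx": 0,"ry": 0,"rz": 0}
    - {"dx": 0.035,"dy": 0.28,"dz": -0.12,"rx": 0,"ry": 0,"rz": 0}
    - {"dx": 0.04,"dy": 0.31,"dz": -0.12,"rx": 0,"ry": 0,"rz": 0}

```text
time: 6.0
ee_pos: [0.598, -0.0048, 0.1345]
orientation: [3.141, -0.001, -0.001]
wrist_force: [1.4, 0.1, -0.7]
width: 0.0676
gripper_force: 67.7
```

```bash
python3 -c "
from h import *
go(.6075,-.12,.0365,0)"; python3 meas.py | cut -c1-250 | grep -E "blue|0.42.*0.28"
```

```text
dx 0.0095 dy 0.1152 dz 0.0980 rz -0.0 yaw now -0.0 [ 0.598  -0.0048  0.1345] tilt [180.  -0.] j [-0.21  0.55  1.31 -0.    1.29  1.37]
blue top [336.7 157.4] area 31 ~ [ 0.617 -0.037] a [ 0.5904 -0.0459] res 10.0 A 553/751; b [ 0.5971 -0.0507] res 10.6 A 407/564; c [ 0.5923 -0.0527] res 9.5 A 285/408; d [ 0.5894 -0.0454] res 10.9 A 183/273; scene area 243
blue top [485.9 210.2] area 312 ~ [ 0.467 -0.44 ] a [ 0.4658 -0.4351] res 0.3 A 675/587; b [ 0.4656 -0.4361] res 0.4 A 502/445; c [ 0.4651 -0.4372] res 0.7 A 359/327; d [ 0.4652 -0.4385] res 0.7 A 236/223; scene area 191
blue top [164.1 213.2] area 439 ~ [0.466 0.435] a [0.4658 0.4281] res 0.8 A 661/976; b [0.4656 0.4289] res 0.8 A 491/728; c [0.4651 0.4289] res 1.2 A 351/523; d [0.4647 0.4293] res 1.4 A 230/346; scene area 353
wood top [220. 233.] mid [0.4234 0.2859] len 0.150 bowl yaw 173.2 wid 0.022
wood top [426. 222.] mid [ 0.4267 -0.281 ] len 0.110 bowl yaw -3.2 wid 0.024
```

Emit:
step_arm:
  increments:
    - {"dx": 0.004,"dy": 0.04,"dz": 0,"rx": 0,"ry": 0,"rz": 0}
    - {"dx": 0.008,"dy": 0.08,"dz": 0.01,"rx": 0,"ry": 0,"rz": 0}
    - {"dx": 0.0095,"dy": 0.115,"dz": 0.03,"rx": 0,"ry": 0,"rz": 0}
    - {"dx": 0.0095,"dy": 0.115,"dz": 0.05,"rx": 0,"ry": 0,"rz": 0}
    - {"dx": 0.0095,"dy": 0.115,"dz": 0.065,"rx": 0,"ry": 0,"rz": 0}
    - {"dx": 0.0095,"dy": 0.115,"dz": 0.08,"rx": 0,"ry": 0,"rz": 0}
    - {"dx": 0.0095,"dy": 0.115,"dz": 0.09,"rx": 0,"ry": 0,"rz": 0}
    - {"dx": 0.0095,"dy": 0.115,"dz": 0.095,"rx": 0,"ry": 0,"rz": 0}
    - {"dx": 0.0095,"dy": 0.115,"dz": 0.098,"rx": 0,"ry": 0,"rz": 0}
    - {"dx": 0.0095,"dy": 0.115,"dz": 0.098,"rx": 0,"ry": 0,"rz": 0}
    - {"dx": 0.0095,"dy": 0.115,"dz": 0.098,"rx": 0,"ry": 0,"rz": 0}

```text
time: 7.2
ee_pos: [0.6079, -0.1175, 0.0362]
orientation: [3.141, -0.001, 0.001]
wrist_force: [1.1, -0.7, -2.2]
width: 0.0674
gripper_force: 68.1
```

Emit:
step_arm:
  increments:
    - {"dx": 0,"dy": 0,"dz": 0.001,"rx": 0,"ry": 0,"rz": 0}
    - {"dx": 0,"dy": 0,"dz": 0.001,"rx": 0,"ry": 0,"rz": 0}

```text
time: 7.4
ee_pos: [0.6079, -0.1176, 0.0354]
orientation: [3.141, -0.001, 0.0]
wrist_force: [-1.2, -0.6, 2.5]
width: 0.0671
gripper_force: 68.3
```

Emit:
step_arm:
  increments:
    - {"dx": 0,"dy": 0,"dz": 0.001,"rx": 0,"ry": 0,"rz": 0}
    - {"dx": 0,"dy": 0,"dz": 0.001,"rx": 0,"ry": 0,"rz": 0}

```text
time: 7.6
ee_pos: [0.608, -0.1176, 0.0353]
orientation: [3.141, -0.002, 0.0]
wrist_force: [-3.5, 1.5, 11.0]
width: 0.0675
gripper_force: 69.0
```

Emit:
step_arm:
  increments:
    - {"dx": 0,"dy": 0,"dz": 0,"rx": 0,"ry": 0,"rz": 0}
    - {"dx": 0,"dy": 0,"dz": 0,"rx": 0,"ry": 0,"rz": 0}
    - {"dx": 0,"dy": 0,"dz": 0,"rx": 0,"ry": 0,"rz": 0}
    - {"dx": 0,"dy": 0,"dz": 0,"rx": 0,"ry": 0,"rz": 0}
    - {"dx": 0,"dy": 0,"dz": -0.02,"rx": 0,"ry": 0,"rz": 0}
    - {"dx": 0,"dy": 0,"dz": -0.05,"rx": 0,"ry": 0,"rz": 0}
    - {"dx": 0,"dy": 0,"dz": -0.09,"rx": 0,"ry": 0,"rz": 0}
    - {"dx": 0,"dy": 0,"dz": -0.12,"rx": 0,"ry": 0,"rz": 0}
    - {"dx": -0.02,"dy": -0.04,"dz": -0.14,"rx": 0,"ry": 0,"rz": 0}
    - {"dx": -0.04,"dy": -0.08,"dz": -0.14,"rx": 0,"ry": 0,"rz": 0}
    - {"dx": -0.05,"dy": -0.12,"dz": -0.14,"rx": 0,"ry": 0,"rz": 0}
    - {"dx": -0.05,"dy": -0.16,"dz": -0.14,"rx": 0,"ry": 0,"rz": 0}
  jaw: 1

```text
time: 8.8
ee_pos: [0.5562, 0.0439, 0.174]
orientation: [-3.142, 0.0, -0.0]
wrist_force: [0.1, -0.8, 0.4]
width: 0.0857
gripper_force: 0.0
```

```bash
python3 -c "
from h import *
go(.4654,.4287,.15,0)"
```

```text
dx -0.0909 dy -0.3848 dz 0.0240 rz -0.0 yaw now -0.0 [0.5562 0.0439 0.174 ] tilt [-180.    0.] j [-0.13  0.44  1.37 -0.    1.33  1.44]
```

Emit:
step_arm:
  increments:
    - {"dx": -0.01,"dy": -0.04,"dz": 0,"rx": 0,"ry": 0,"rz": 0}
    - {"dx": -0.02,"dy": -0.09,"dz": 0,"rx": 0,"ry": 0,"rz": 0}
    - {"dx": -0.035,"dy": -0.14,"dz": 0,"rx": 0,"ry": 0,"rz": 0}
    - {"dx": -0.045,"dy": -0.19,"dz": 0,"rx": 0,"ry": 0,"rz": 0}
    - {"dx": -0.055,"dy": -0.235,"dz": 0.005,"rx": 0,"ry": 0,"rz": 0}
    - {"dx": -0.065,"dy": -0.28,"dz": 0.01,"rx": 0,"ry": 0,"rz": 0}
    - {"dx": -0.075,"dy": -0.32,"dz": 0.015,"rx": 0,"ry": 0,"rz": 0}
    - {"dx": -0.085,"dy": -0.36,"dz": 0.02,"rx": 0,"ry": 0,"rz": 0}
    - {"dx": -0.091,"dy": -0.385,"dz": 0.024,"rx": 0,"ry": 0,"rz": 0}
    - {"dx": -0.091,"dy": -0.385,"dz": 0.024,"rx": 0,"ry": 0,"rz": 0}
    - {"dx": -0.091,"dy": -0.385,"dz": 0.024,"rx": 0,"ry": 0,"rz": 0}
    - {"dx": -0.091,"dy": -0.385,"dz": 0.024,"rx": 0,"ry": 0,"rz": 0}

```text
time: 10.0
ee_pos: [0.4669, 0.4265, 0.1498]
orientation: [3.141, -0.0, -0.001]
wrist_force: [0.1, 0.2, -1.5]
width: 0.0852
gripper_force: 0.0
```

```bash
sed -i 's/sil("top",\*q,k)/sil("top",*q,k,Z)/g; s/sil("scene",\*q,k)/sil("scene",*q,k,Z)/g; s/^    for k in CUP:/    Z=.02 if w[0]>.53 and -.22<w[1]<-.02 else 0\n    for k in CUP:/' meas.py; python3 meas.py | cut -c1-240 | grep -E "blue"; python3 -c "
from h import *
go(.4655,.4287,.031,0)"
```

```text
blue top [368.3 157.5] area 537 ~ [ 0.615 -0.124] a [ 0.6073 -0.1225] res 1.4 A 567/730; b [ 0.6064 -0.1228] res 1.5 A 417/549; c [ 0.6066 -0.1242] res 1.7 A 294/399; d [ 0.6065 -0.1245] res 1.9 A 190/268; scene area 420
blue top [485.9 210.2] area 312 ~ [ 0.467 -0.44 ] a [ 0.4657 -0.4358] res 0.5 A 676/586; b [ 0.4655 -0.4368] res 0.6 A 502/445; c [ 0.4652 -0.4381] res 0.8 A 359/327; d [ 0.465 -0.439] res 0.9 A 237/223; scene area 176
blue top [165.5 215.1] area 325 ~ [0.461 0.431] a [0.4626 0.427 ] res 0.8 A 661/973; b [0.4624 0.4276] res 0.7 A 491/726; c [0.4618 0.4276] res 0.4 A 351/522; d [0.4617 0.4281] res 0.4 A 230/345; scene area 357
dx -0.0015 dy -0.0023 dz 0.1189 rz -0.1 yaw now -0.1 [0.467  0.4264 0.1499] tilt [-180.   -0.] j [ 0.55  0.59  1.18 -0.    1.37  2.13]
```

Emit:
step_arm:
  increments:
    - {"dx": -0.0015,"dy": -0.002,"dz": 0.02,"rx": 0,"ry": 0,"rz": 0}
    - {"dx": -0.0015,"dy": -0.002,"dz": 0.05,"rx": 0,"ry": 0,"rz": 0}
    - {"dx": -0.0015,"dy": -0.002,"dz": 0.08,"rx": 0,"ry": 0,"rz": 0}
    - {"dx": -0.0015,"dy": -0.002,"dz": 0.1,"rx": 0,"ry": 0,"rz": 0}
    - {"dx": -0.0015,"dy": -0.002,"dz": 0.112,"rx": 0,"ry": 0,"rz": 0}
    - {"dx": -0.0015,"dy": -0.002,"dz": 0.119,"rx": 0,"ry": 0,"rz": 0}
    - {"dx": -0.0015,"dy": -0.002,"dz": 0.119,"rx": 0,"ry": 0,"rz": 0}
    - {"dx": -0.0015,"dy": -0.002,"dz": 0.119,"rx": 0,"ry": 0,"rz": 0}

```text
time: 10.9
ee_pos: [0.4654, 0.4296, 0.0316]
orientation: [-3.141, -0.001, 0.0]
wrist_force: [-0.0, -0.1, -0.6]
width: 0.0851
gripper_force: 0.0
```

Emit:
step_arm:
  increments:
    - {"dx": 0,"dy": 0,"dz": 0,"rx": 0,"ry": 0,"rz": 0}
    - {"dx": 0,"dy": 0,"dz": 0,"rx": 0,"ry": 0,"rz": 0}
    - {"dx": 0,"dy": 0,"dz": 0,"rx": 0,"ry": 0,"rz": 0}
    - {"dx": 0,"dy": 0,"dz": 0,"rx": 0,"ry": 0,"rz": 0}
    - {"dx": 0,"dy": 0,"dz": 0,"rx": 0,"ry": 0,"rz": 0}
    - {"dx": 0,"dy": 0,"dz": 0,"rx": 0,"ry": 0,"rz": 0}
    - {"dx": 0,"dy": 0,"dz": 0,"rx": 0,"ry": 0,"rz": 0}
  jaw: -1

```text
time: 11.6
ee_pos: [0.4653, 0.4298, 0.0324]
orientation: [-3.14, -0.002, 0.001]
wrist_force: [-2.6, -1.2, 8.3]
width: 0.0571
gripper_force: 63.0
```

```bash
python3 - <<'E'
from h import *
go(.607,-.118,.16,0)
I=ctrl.get_image('top');a=cv2.resize(I[120:270,130:530],None,fx=2,fy=2,interpolation=cv2.INTER_CUBIC)
b=ctrl.get_image('scene'); b=cv2.resize(b[160:360,200:520],None,fx=2,fy=2,interpolation=cv2.INTER_CUBIC)
cv2.imwrite('pics/b1.png',cv2.resize(np.vstack([a,np.pad(b,((0,0),(0,160),(0,0)))]),None,fx=.8,fy=.8)[:,:,::-1])
E
```

```text
dx 0.1414 dy 0.5479 dz -0.1276 rz 0.0 yaw now 0.0 [0.4653 0.4298 0.0324] tilt [-1.799e+02 -1.000e-01] j [ 0.56  0.71  1.31 -0.    1.11  2.13]
```

View pics/b1.png

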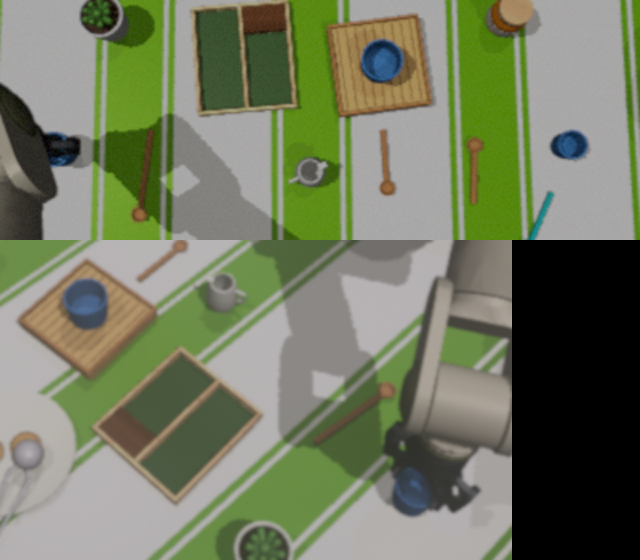

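Crop: cup_a stands centred on the tray at (381,61), and cup_b sits between the fingers at (410,490). Lifting it and carrying it over.

Emit:
step_arm:
  increments:
    - {"dx": 0,"dy": 0,"dz": -0.01,"rx": 0,"ry": 0,"rz": 0}
    - {"dx": 0,"dy": 0,"dz": -0.03,"rx": 0,"ry": 0,"rz": 0}
    - {"dx": 0,"dy": 0,"dz": -0.06,"rx": 0,"ry": 0,"rz": 0}
    - {"dx": 0,"dy": 0,"dz": -0.09,"rx": 0,"ry": 0,"rz": 0}
    - {"dx": 0.005,"dy": 0.02,"dz": -0.11,"rx": 0,"ry": 0,"rz": 0}
    - {"dx": 0.015,"dy": 0.06,"dz": -0.127,"rx": 0,"ry": 0,"rz": 0}
    - {"dx": 0.025,"dy": 0.1,"dz": -0.127,"rx": 0,"ry": 0,"rz": 0}
    - {"dx": 0.035,"dy": 0.14,"dz": -0.127,"rx": 0,"ry": 0,"rz": 0}
    - {"dx": 0.045,"dy": 0.18,"dz": -0.127,"rx": 0,"ry": 0,"rz": 0}
    - {"dx": 0.056,"dy": 0.22,"dz": -0.127,"rx": 0,"ry": 0,"rz": 0}
    - {"dx": 0.067,"dy": 0.26,"dz": -0.127,"rx": 0,"ry": 0,"rz": 0}
    - {"dx": 0.077,"dy": 0.3,"dz": -0.127,"rx": 0,"ry": 0,"rz": 0}

```text
time: 12.9
ee_pos: [0.5422, 0.1278, 0.1583]
orientation: [-3.142, -0.001, 0.001]
wrist_force: [0.8, 0.3, 0.2]
width: 0.0571
gripper_force: 64.2
```

```bash
python3 - <<'E'
from h import *
go(.607,-.118,.13,0)
b=ctrl.get_image('scene'); b=cv2.resize(b[130:330,200:520],None,fx=2,fy=2,interpolation=cv2.INTER_CUBIC)
cv2.imwrite('pics/b2.png',b[:,:,::-1])
# refine cup_a on the tray from top & scene rim: blue mask bounding boxes
for n in M:
    for m,s,c in blobs(ctrl.get_image(n),(95,50,20),(128,255,255)):
        print(n,s,np.round(c,1))
    q=[];C=np.c_[np.cos(t)*.035+.607,np.sin(t)*.035-.118]
    P=proj(n,np.r_[np.c_[C,0*t+.072],np.c_[(C-[.607,-.118])*31/35+[.607,-.118],0*t+.02]]); print(n,"expected box",np.round(P.min(0),1),np.round(P.max(0),1))
E
```

```text
dx 0.0647 dy 0.2459 dz 0.0283 rz 0.0 yaw now 0.0 [0.5422 0.1278 0.1583] tilt [-180.   -0.] j [0.02 0.46 1.4  0.   1.29 1.59]
top [356 145  26  27 550] [368.3 157.6]
top [263 180  12   8  55] [269.5 184.1]
top [474 201  24  19 335] [486.  210.2]
top expected box [354.8 143.9] [381.5 172. ]
scene [216 102  16  20 247] [224.1 111. ]
scene [240 185  27  30 620] [253.7 198.8]
scene [328 208  20  30 434] [337.3 223.3]
scene expected box [238.5 183.1] [266.8 216.1]
```

View pics/b2.png

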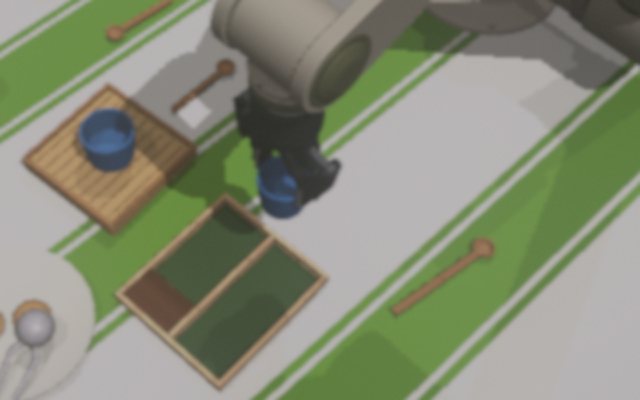

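Crop: cup_b is held upright at (283,190), and cup_a is on the tray at (107,140). The bounding boxes put cup_a within about 1 mm of (0.607, -0.118).

Emit:
step_arm:
  increments:
    - {"dx": 0.01,"dy": 0.04,"dz": 0,"rx": 0,"ry": 0,"rz": 0}
    - {"dx": 0.02,"dy": 0.08,"dz": 0,"rx": 0,"ry": 0,"rz": 0}
    - {"dx": 0.032,"dy": 0.12,"dz": 0,"rx": 0,"ry": 0,"rz": 0}
    - {"dx": 0.042,"dy": 0.16,"dz": 0,"rx": 0,"ry": 0,"rz": 0}
    - {"dx": 0.053,"dy": 0.2,"dz": 0,"rx": 0,"ry": 0,"rz": 0}
    - {"dx": 0.061,"dy": 0.23,"dz": 0,"rx": 0,"ry": 0,"rz": 0}
    - {"dx": 0.065,"dy": 0.246,"dz": 0,"rx": 0,"ry": 0,"rz": 0}
    - {"dx": 0.065,"dy": 0.246,"dz": 0,"rx": 0,"ry": 0,"rz": 0}
    - {"dx": 0.065,"dy": 0.246,"dz": 0,"rx": 0,"ry": 0,"rz": 0}
    - {"dx": 0.065,"dy": 0.246,"dz": 0,"rx": 0,"ry": 0,"rz": 0}
    - {"dx": 0.065,"dy": 0.246,"dz": 0,"rx": 0,"ry": 0,"rz": 0}

```text
time: 14.15
ee_pos: [0.607, -0.1151, 0.1578]
orientation: [-3.141, -0.0, 0.002]
wrist_force: [0.6, 0.2, -1.1]
width: 0.057
gripper_force: 64.4
```

```bash
python3 -c "
from h import *
go(.607,-.118,.068,0)"
```

```text
dx 0.0000 dy 0.0029 dz 0.0898 rz 0.1 yaw now 0.1 [ 0.607  -0.1151  0.1578] tilt [-180.   -0.] j [-0.38  0.56  1.22  0.    1.37  1.19]
```

Emit:
step_arm:
  increments:
    - {"dx": 0,"dy": 0.0015,"dz": 0.01,"rx": 0,"ry": 0,"rz": 0}
    - {"dx": 0,"dy": 0.0015,"dz": 0.025,"rx": 0,"ry": 0,"rz": 0}
    - {"dx": 0,"dy": 0.0015,"dz": 0.04,"rx": 0,"ry": 0,"rz": 0}
    - {"dx": 0,"dy": 0.0015,"dz": 0.05,"rx": 0,"ry": 0,"rz": 0}
    - {"dx": 0,"dy": 0.0015,"dz": 0.055,"rx": 0,"ry": 0,"rz": 0}
    - {"dx": 0,"dy": 0.0015,"dz": 0.06,"rx": 0,"ry": 0,"rz": 0}
    - {"dx": 0,"dy": 0.0015,"dz": 0.065,"rx": 0,"ry": 0,"rz": 0}
    - {"dx": 0,"dy": 0.0015,"dz": 0.068,"rx": 0,"ry": 0,"rz": 0}

```text
time: 14.95
ee_pos: [0.6071, -0.118, 0.0894]
orientation: [3.141, -0.0, 0.0]
wrist_force: [0.4, -0.0, -1.6]
width: 0.0571
gripper_force: 64.4
```

```bash
python3 -c "
from h import *
go(.607,-.118,.068,0)"
```

```text
dx -0.0001 dy -0.0000 dz 0.0214 rz 0.0 yaw now 0.0 [ 0.6071 -0.118   0.0894] tilt [180.  -0.] j [-0.38  0.62  1.3  -0.    1.21  1.19]
```

Emit:
step_arm:
  increments:
    - {"dx": 0,"dy": 0,"dz": 0.004,"rx": 0,"ry": 0,"rz": 0}
    - {"dx": 0,"dy": 0,"dz": 0.008,"rx": 0,"ry": 0,"rz": 0}
    - {"dx": 0,"dy": 0,"dz": 0.012,"rx": 0,"ry": 0,"rz": 0}
    - {"dx": 0,"dy": 0,"dz": 0.015,"rx": 0,"ry": 0,"rz": 0}
    - {"dx": 0,"dy": 0,"dz": 0.018,"rx": 0,"ry": 0,"rz": 0}
    - {"dx": 0,"dy": 0,"dz": 0.0195,"rx": 0,"ry": 0,"rz": 0}
    - {"dx": 0,"dy": 0,"dz": 0.0195,"rx": 0,"ry": 0,"rz": 0}

```text
time: 15.65
ee_pos: [0.607, -0.118, 0.0699]
orientation: [-3.141, 0.0, 0.0]
wrist_force: [-0.1, -1.2, -1.2]
width: 0.0574
gripper_force: 64.4
```

Emit:
step_arm:
  increments:
    - {"dx": 0,"dy": 0,"dz": 0.001,"rx": 0,"ry": 0,"rz": 0}
    - {"dx": 0,"dy": 0,"dz": 0.001,"rx": 0,"ry": 0,"rz": 0}

```text
time: 15.85
ee_pos: [0.6071, -0.118, 0.0691]
orientation: [3.142, -0.0, 0.0]
wrist_force: [-0.7, -0.3, -1.2]
width: 0.0566
gripper_force: 64.4
```

Free descent with no contact. Down a little more, then release and rise.

Emit:
step_arm:
  increments:
    - {"dx": 0,"dy": 0,"dz": 0.001,"rx": 0,"ry": 0,"rz": 0}
    - {"dx": 0,"dy": 0,"dz": 0.0015,"rx": 0,"ry": 0,"rz": 0}
    - {"dx": 0,"dy": 0,"dz": 0.002,"rx": 0,"ry": 0,"rz": 0}

```text
time: 16.15
ee_pos: [0.6072, -0.1181, 0.0679]
orientation: [3.141, -0.001, 0.0]
wrist_force: [-2.7, 1.5, 9.5]
width: 0.0568
gripper_force: 69.8
```

Emit:
step_arm:
  increments:
    - {"dx": 0,"dy": 0,"dz": 0,"rx": 0,"ry": 0,"rz": 0}
    - {"dx": 0,"dy": 0,"dz": 0,"rx": 0,"ry": 0,"rz": 0}
    - {"dx": 0,"dy": 0,"dz": 0,"rx": 0,"ry": 0,"rz": 0}
    - {"dx": 0,"dy": 0,"dz": 0,"rx": 0,"ry": 0,"rz": 0}
    - {"dx": 0,"dy": 0,"dz": -0.02,"rx": 0,"ry": 0,"rz": 0}
    - {"dx": 0,"dy": 0,"dz": -0.06,"rx": 0,"ry": 0,"rz": 0}
    - {"dx": 0,"dy": 0,"dz": -0.1,"rx": 0,"ry": 0,"rz": 0}
    - {"dx": -0.02,"dy": 0.04,"dz": -0.1,"rx": 0,"ry": 0,"rz": 0}
    - {"dx": -0.04,"dy": 0.08,"dz": -0.1,"rx": 0,"ry": 0,"rz": 0}
    - {"dx": -0.06,"dy": 0.12,"dz": -0.1,"rx": 0,"ry": 0,"rz": 0}
    - {"dx": -0.08,"dy": 0.16,"dz": -0.1,"rx": 0,"ry": 0,"rz": 0}
    - {"dx": -0.1,"dy": 0.2,"dz": -0.1,"rx": 0,"ry": 0,"rz": 0}
  jaw: 1

```text
time: 17.35
ee_pos: [0.5062, -0.3195, 0.1672]
orientation: [3.142, -0.0, 0.001]
wrist_force: [0.6, -0.8, -0.4]
width: 0.0851
gripper_force: 0.0
```

```bash
python3 - <<'E'
from h import *
go(.4652,-.4378,.11,0)
a=ctrl.get_image('top');a=cv2.resize(a[120:210,320:480],None,fx=4,fy=4,interpolation=cv2.INTER_CUBIC)[:,:600]
b=ctrl.get_image('scene'); b=cv2.resize(b[170:240,200:350],None,fx=4,fy=4,interpolation=cv2.INTER_CUBIC)[:230]
cv2.imwrite('pics/b3.png',np.vstack([a[:360],b[:,:600]])[:,:,::-1])
E
python3 meas.py | cut -c1-250
```

```text
dx -0.0410 dy 0.1183 dz 0.0572 rz 0.0 yaw now 0.0 [ 0.5062 -0.3195  0.1672] tilt [180.  -0.] j [-0.76  0.52  1.26  0.    1.36  0.81]
blue top [368.1 157.6] area 530 ~ [ 0.615 -0.124] a [ 0.6056 -0.1212] res 1.3 A 567/730; b [ 0.6053 -0.1223] res 1.4 A 417/549; c [ 0.6056 -0.1226] res 1.8 A 294/399; d [ 0.6058 -0.1232] res 2.0 A 190/268; scene area 459
wood top [219. 234.] mid [0.4218 0.2862] len 0.153 bowl yaw 172.9 wid 0.021
wood top [371. 222.] mid [ 0.4429 -0.129 ] len 0.103 bowl yaw -174.4 wid 0.019
wood top [426. 218.] mid [ 0.4391 -0.2818] len 0.080 bowl yaw -3.5 wid 0.020
wood scene [264. 142.] mid [ 0.4357 -0.2797] len 0.088 bowl yaw -3.1 wid 0.023
wood scene [304. 170.] mid [ 0.4406 -0.1263] len 0.107 bowl yaw -176.2 wid 0.020
wood scene [179. 173.] mid [ 0.6858 -0.3537] len 0.061 bowl yaw 165.1 wid 0.045
wood scene [287. 252.] mid [0.6296 0.0331] len 0.025 bowl yaw 1.9 wid 0.008
wood scene [424. 266.] mid [0.4208 0.2883] len 0.153 bowl yaw 173.7 wid 0.024
```

View pics/b3.png

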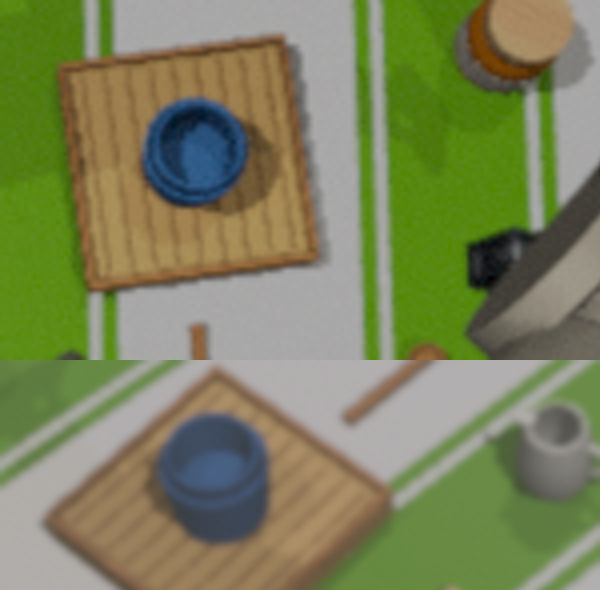

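Nesting crop: cup_b sits concentric in cup_a at (195,150), rim slightly proud. Next is cup_c.

Emit:
step_arm:
  increments:
    - {"dx": -0.014,"dy": 0.04,"dz": 0.0,"rx": 0,"ry": 0,"rz": 0}
    - {"dx": -0.028,"dy": 0.08,"dz": 0.01,"rx": 0,"ry": 0,"rz": 0}
    - {"dx": -0.041,"dy": 0.118,"dz": 0.03,"rx": 0,"ry": 0,"rz": 0}
    - {"dx": -0.041,"dy": 0.118,"dz": 0.057,"rx": 0,"ry": 0,"rz": 0}
    - {"dx": -0.041,"dy": 0.118,"dz": 0.057,"rx": 0,"ry": 0,"rz": 0}
    - {"dx": -0.041,"dy": 0.118,"dz": 0.057,"rx": 0,"ry": 0,"rz": 0}
    - {"dx": -0.041,"dy": 0.118,"dz": 0.057,"rx": 0,"ry": 0,"rz": 0}

```text
time: 18.25
ee_pos: [0.4675, -0.4353, 0.1118]
orientation: [3.14, -0.002, 0.002]
wrist_force: [-0.1, -0.5, 0.5]
width: 0.0857
gripper_force: 0.0
```

```bash
python3 -c "
from h import *
go(.4652,-.4378,.034,0)"; python3 meas.py|cut -c1-250|grep blue
```

```text
dx -0.0023 dy 0.0025 dz 0.0778 rz 0.1 yaw now 0.1 [ 0.4675 -0.4353  0.1118] tilt [ 1.799e+02 -1.000e-01] j [-0.93  0.63  1.21  0.    1.29  0.63]
blue top [368.2 157.6] area 533 ~ [ 0.615 -0.124] a [ 0.6052 -0.1211] res 1.3 A 567/730; b [ 0.6052 -0.1224] res 1.4 A 417/549; c [ 0.6053 -0.1225] res 1.8 A 294/399; d [ 0.6056 -0.1229] res 2.1 A 190/268; scene area 491
blue top [481.9 212.8] area 146 ~ [ 0.46  -0.429] a [ 0.4633 -0.4265] res 1.5 A 672/588; b [ 0.4627 -0.4273] res 1.6 A 499/446; c [ 0.4628 -0.4284] res 1.4 A 357/328; d [ 0.4621 -0.4297] res 1.4 A 235/223; scene area 176
```

Emit:
step_arm:
  increments:
    - {"dx": -0.001,"dy": 0.0015,"dz": 0.02,"rx": 0,"ry": 0,"rz": 0}
    - {"dx": -0.001,"dy": 0.0015,"dz": 0.045,"rx": 0,"ry": 0,"rz": 0}
    - {"dx": -0.001,"dy": 0.0015,"dz": 0.065,"rx": 0,"ry": 0,"rz": 0}
    - {"dx": -0.001,"dy": 0.0015,"dz": 0.074,"rx": 0,"ry": 0,"rz": 0}
    - {"dx": -0.001,"dy": 0.0015,"dz": 0.077,"rx": 0,"ry": 0,"rz": 0}
    - {"dx": -0.001,"dy": 0.0015,"dz": 0.077,"rx": 0,"ry": 0,"rz": 0}
    - {"dx": -0.001,"dy": 0.0015,"dz": 0.077,"rx": 0,"ry": 0,"rz": 0}

```text
time: 19.05
ee_pos: [0.4656, -0.438, 0.0343]
orientation: [3.14, -0.001, 0.001]
wrist_force: [-0.3, -0.2, 0.1]
width: 0.0854
gripper_force: 0.0
```

Emit:
step_arm:
  increments:
    - {"dx": 0,"dy": 0,"dz": 0,"rx": 0,"ry": 0,"rz": 0}
    - {"dx": 0,"dy": 0,"dz": 0,"rx": 0,"ry": 0,"rz": 0}
    - {"dx": 0,"dy": 0,"dz": 0,"rx": 0,"ry": 0,"rz": 0}
    - {"dx": 0,"dy": 0,"dz": 0,"rx": 0,"ry": 0,"rz": 0}
    - {"dx": 0,"dy": 0,"dz": 0,"rx": 0,"ry": 0,"rz": 0}
    - {"dx": 0,"dy": 0,"dz": 0,"rx": 0,"ry": 0,"rz": 0}
    - {"dx": 0,"dy": 0,"dz": 0,"rx": 0,"ry": 0,"rz": 0}
    - {"dx": 0,"dy": 0,"dz": 0,"rx": 0,"ry": 0,"rz": 0}
  jaw: -1

```text
time: 19.85
ee_pos: [0.4654, -0.4376, 0.034]
orientation: [3.141, -0.001, 0.0]
wrist_force: [-0.4, 2.3, 4.7]
width: 0.0462
gripper_force: 61.2
```

Emit:
step_arm:
  increments:
    - {"dx": 0,"dy": 0,"dz": -0.01,"rx": 0,"ry": 0,"rz": 0}
    - {"dx": 0,"dy": 0,"dz": -0.03,"rx": 0,"ry": 0,"rz": 0}
    - {"dx": 0,"dy": 0,"dz": -0.06,"rx": 0,"ry": 0,"rz": 0}
    - {"dx": 0,"dy": 0,"dz": -0.09,"rx": 0,"ry": 0,"rz": 0}
    - {"dx": 0.01,"dy": -0.02,"dz": -0.12,"rx": 0,"ry": 0,"rz": 0}
    - {"dx": 0.03,"dy": -0.06,"dz": -0.135,"rx": 0,"ry": 0,"rz": 0}
    - {"dx": 0.05,"dy": -0.1,"dz": -0.135,"rx": 0,"ry": 0,"rz": 0}
    - {"dx": 0.07,"dy": -0.14,"dz": -0.135,"rx": 0,"ry": 0,"rz": 0}
    - {"dx": 0.085,"dy": -0.18,"dz": -0.135,"rx": 0,"ry": 0,"rz": 0}
    - {"dx": 0.1,"dy": -0.22,"dz": -0.135,"rx": 0,"ry": 0,"rz": 0}
    - {"dx": 0.1,"dy": -0.22,"dz": -0.135,"rx": 0,"ry": 0,"rz": 0}

```text
time: 20.95
ee_pos: [0.5663, -0.2128, 0.1688]
orientation: [-3.14, -0.0, 0.006]
wrist_force: [-0.6, -1.3, -1.3]
width: 0.0465
gripper_force: 62.0
```

```bash
python3 - <<'E'
from h import *
go(.6065,-.118,.165,0)
def box(n,x,y,z0):
    C=np.c_[np.cos(t),np.sin(t)]
    P=[]
    for r,z in((.031,.02),(.035,.072),(.030,.082)): P.append(np.c_[C*r+[x,y],0*t+z])
    P=proj(n,np.vstack(P)); return np.round(P.min(0),1),np.round(P.max(0),1)
I={n:ctrl.get_image(n) for n in M}
for n in M:
    print(n,"exp",box(n,.607,-.118,0),[(s[:2],s[:2]+s[2:4]-1,s[4]) for m,s,c in blobs(I[n],(95,50,20),(128,255,255),100)])
b=I['scene']; b=cv2.resize(b[90:240,180:380],None,fx=3,fy=3,interpolation=cv2.INTER_CUBIC)
cv2.imwrite('pics/c1.png',b[:,:,::-1])
E
```

```text
dx 0.0407 dy -0.0946 dz 0.0038 rz 0.3 yaw now 0.3 [ 0.5663 -0.2128  0.1688] tilt [-179.9   -0. ] j [-0.56  0.52  1.24  0.    1.38  1.01]
top exp (array([354.8, 143.9]), array([381.5, 172. ])) [(array([356, 145], dtype=int32), array([381, 170], dtype=int32), np.int32(542))]
scene exp (array([238.5, 182.4]), array([266.8, 216.1])) [(array([226, 130], dtype=int32), array([245, 153], dtype=int32), np.int32(239)), (array([240, 184], dtype=int32), array([265, 214], dtype=int32), np.int32(621))]
```

View pics/c1.png

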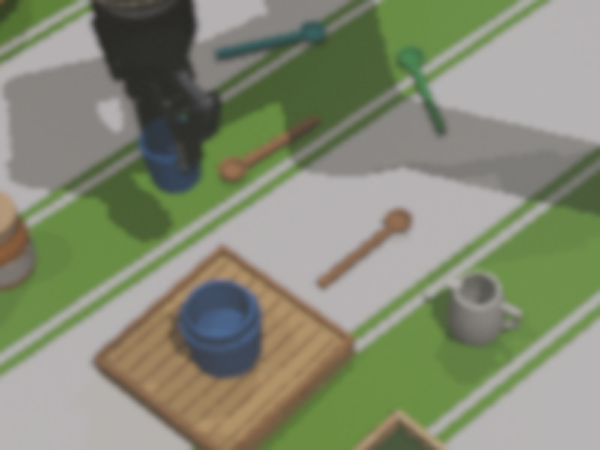

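Crop: cup_c is held upright at (170,158), and the stack is at (220,325). Carrying it over.

Emit:
step_arm:
  increments:
    - {"dx": 0.013,"dy": -0.03,"dz": 0,"rx": 0,"ry": 0,"rz": 0}
    - {"dx": 0.026,"dy": -0.06,"dz": 0,"rx": 0,"ry": 0,"rz": 0}
    - {"dx": 0.036,"dy": -0.085,"dz": 0,"rx": 0,"ry": 0,"rz": 0}
    - {"dx": 0.041,"dy": -0.095,"dz": 0.003,"rx": 0,"ry": 0,"rz": 0}
    - {"dx": 0.041,"dy": -0.095,"dz": 0.01,"rx": 0,"ry": 0,"rz": 0}
    - {"dx": 0.041,"dy": -0.095,"dz": 0.02,"rx": 0,"ry": 0,"rz": 0}
    - {"dx": 0.041,"dy": -0.095,"dz": 0.03,"rx": 0,"ry": 0,"rz": 0}
    - {"dx": 0.041,"dy": -0.095,"dz": 0.03,"rx": 0,"ry": 0,"rz": 0}
    - {"dx": 0.041,"dy": -0.095,"dz": 0.03,"rx": 0,"ry": 0,"rz": 0}

```text
time: 21.95
ee_pos: [0.6058, -0.1232, 0.1377]
orientation: [-3.141, 0.001, -0.001]
wrist_force: [-0.9, -0.7, -1.2]
width: 0.0463
gripper_force: 62.0
```

```bash
python3 -c "
from h import *
go(.607,-.118,.0825,0)"
```

```text
dx 0.0012 dy -0.0052 dz 0.0552 rz -0.0 yaw now -0.0 [ 0.6058 -0.1232  0.1377] tilt [-180.    0.] j [-0.39  0.58  1.24 -0.    1.32  1.18]
```

Emit:
step_arm:
  increments:
    - {"dx": 0.001,"dy": -0.0045,"dz": 0,"rx": 0,"ry": 0,"rz": 0}
    - {"dx": 0.001,"dy": -0.0045,"dz": 0,"rx": 0,"ry": 0,"rz": 0}
    - {"dx": 0.001,"dy": -0.0045,"dz": 0,"rx": 0,"ry": 0,"rz": 0}

```text
time: 22.25
ee_pos: [0.6072, -0.1178, 0.1384]
orientation: [3.141, -0.001, 0.001]
wrist_force: [-0.3, 0.1, -0.4]
width: 0.046
gripper_force: 62.0
```

```bash
python3 -c "
from h import *
go(.607,-.118,.0825,0)"
```

```text
dx -0.0002 dy 0.0002 dz 0.0559 rz 0.0 yaw now 0.0 [ 0.6072 -0.1178  0.1384] tilt [180.  -0.] j [-0.38  0.57  1.24 -0.    1.32  1.19]
```

Emit:
step_arm:
  increments:
    - {"dx": 0,"dy": 0,"dz": 0.01,"rx": 0,"ry": 0,"rz": 0}
    - {"dx": 0,"dy": 0,"dz": 0.02,"rx": 0,"ry": 0,"rz": 0}
    - {"dx": 0,"dy": 0,"dz": 0.03,"rx": 0,"ry": 0,"rz": 0}
    - {"dx": 0,"dy": 0,"dz": 0.038,"rx": 0,"ry": 0,"rz": 0}
    - {"dx": 0,"dy": 0,"dz": 0.044,"rx": 0,"ry": 0,"rz": 0}
    - {"dx": 0,"dy": 0,"dz": 0.049,"rx": 0,"ry": 0,"rz": 0}
    - {"dx": 0,"dy": 0,"dz": 0.053,"rx": 0,"ry": 0,"rz": 0}
    - {"dx": 0,"dy": 0,"dz": 0.055,"rx": 0,"ry": 0,"rz": 0}
    - {"dx": 0,"dy": 0,"dz": 0.055,"rx": 0,"ry": 0,"rz": 0}
    - {"dx": 0,"dy": 0,"dz": 0.056,"rx": 0,"ry": 0,"rz": 0}

```text
time: 23.25
ee_pos: [0.6072, -0.1181, 0.0824]
orientation: [3.141, -0.001, 0.0]
wrist_force: [-1.3, 0.4, -0.3]
width: 0.0461
gripper_force: 62.0
```

Emit:
step_arm:
  increments:
    - {"dx": 0,"dy": 0,"dz": 0.001,"rx": 0,"ry": 0,"rz": 0}
    - {"dx": 0,"dy": 0,"dz": 0.001,"rx": 0,"ry": 0,"rz": 0}

```text
time: 23.45
ee_pos: [0.6071, -0.118, 0.0811]
orientation: [3.141, -0.0, 0.0]
wrist_force: [-0.7, -0.7, -0.3]
width: 0.0462
gripper_force: 62.0
```

Emit:
step_arm:
  increments:
    - {"dx": 0,"dy": 0,"dz": 0.0005,"rx": 0,"ry": 0,"rz": 0}
    - {"dx": 0,"dy": 0,"dz": 0.0005,"rx": 0,"ry": 0,"rz": 0}
    - {"dx": 0,"dy": 0,"dz": 0,"rx": 0,"ry": 0,"rz": 0}
    - {"dx": 0,"dy": 0,"dz": 0,"rx": 0,"ry": 0,"rz": 0}
    - {"dx": 0,"dy": 0,"dz": -0.02,"rx": 0,"ry": 0,"rz": 0}
    - {"dx": 0,"dy": 0,"dz": -0.06,"rx": 0,"ry": 0,"rz": 0}
    - {"dx": 0,"dy": 0,"dz": -0.09,"rx": 0,"ry": 0,"rz": 0}
    - {"dx": -0.04,"dy": 0.04,"dz": -0.09,"rx": 0,"ry": 0,"rz": 0}
    - {"dx": -0.08,"dy": 0.08,"dz": -0.09,"rx": 0,"ry": 0,"rz": 0}
    - {"dx": -0.12,"dy": 0.12,"dz": -0.09,"rx": 0,"ry": 0,"rz": 0}
    - {"dx": -0.15,"dy": 0.15,"dz": -0.09,"rx": 0,"ry": 0,"rz": 0}
    - {"dx": -0.15,"dy": 0.15,"dz": -0.09,"rx": 0,"ry": 0,"rz": 0}
  jaw: 1

```text
time: 24.65
ee_pos: [0.4545, -0.2708, 0.1714]
orientation: [3.141, 0.0, -0.004]
wrist_force: [-0.7, 0.5, 0.1]
width: 0.0854
gripper_force: 0.0
```

```bash
python3 - <<'E'
from h import *
a=ctrl.get_image('top');a=cv2.resize(a[120:210,320:470],None,fx=4,fy=4,interpolation=cv2.INTER_CUBIC)
b=ctrl.get_image('scene'); b=cv2.resize(b[170:230,200:350],None,fx=4,fy=4,interpolation=cv2.INTER_CUBIC)
cv2.imwrite('pics/c2.png',np.vstack([a,b])[:,:,::-1])
E
python3 meas.py|grep wood;python3 -c "
from h import *
go(.4406,-.1275,.08,3.5)"
```

```text
wood top [220. 234.] mid [0.4219 0.2861] len 0.153 bowl yaw 173.2 wid 0.023
wood top [371. 225.] mid [ 0.4403 -0.1284] len 0.108 bowl yaw -176.5 wid 0.024
wood scene [267. 140.] mid [ 0.4255 -0.2791] len 0.109 bowl yaw -3.0 wid 0.023
wood scene [304. 170.] mid [ 0.4406 -0.1264] len 0.107 bowl yaw -176.3 wid 0.020
wood scene [179. 173.] mid [ 0.6858 -0.3537] len 0.061 bowl yaw 165.0 wid 0.046
wood scene [424. 266.] mid [0.4208 0.2881] len 0.153 bowl yaw 173.6 wid 0.024
dx -0.0171 dy -0.1401 dz 0.0912 rz -3.5 yaw now 0.0 [ 0.4578 -0.2676  0.1712] tilt [-180.   -0.] j [-0.75  0.4   1.45  0.    1.29  0.82]
```

View pics/c2.png

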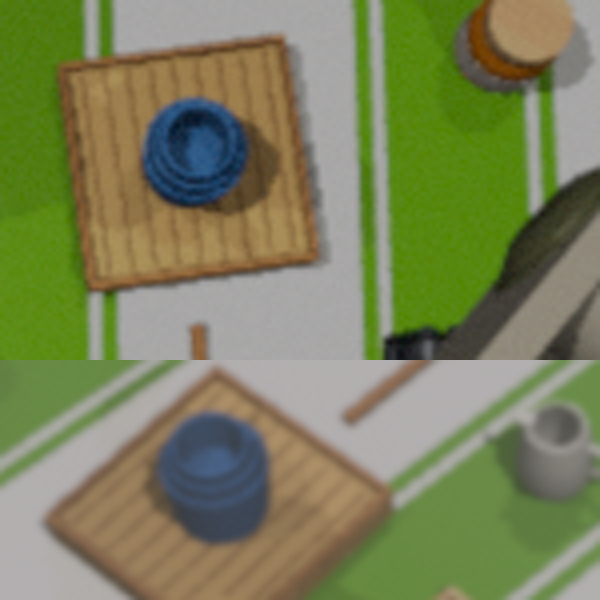

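Crop: three rims are concentric at (195,150) and each steps up, so the nest is done. The hand is now nearest the short spoon at (0.4256, -0.280), so I'll take that one first.

```bash
python3 - <<'E'
from h import *
w=unproj("scene",np.array([(115,295),(226,195),(327,278),(219,387)])/2+[200,130],.016); print(np.round(w,3).tolist(),w.mean(0)); e=[np.linalg.norm(w[i]-w[i-1]) for i in range(4)];print(np.round(e,3)); d=(w[0]-w[1])+(w[3]-w[2]);print(np.rad2deg(np.arctan2(d[1],d[0])))
c=(np.array([.6246,.1133])+w.mean(0))/2; a=np.deg2rad(4.5);R=np.array([[np.cos(a),-np.sin(a)],[np.sin(a),np.cos(a)]])
for l in((-.024,-.0415-.015),(-.024,-.0415+.015),(0,.0415)):print(l,c+R@l)
go(.4256,-.28,.06,-3.2)
E
```

```text
[[0.729, 0.043], [0.539, 0.03], [0.529, 0.198], [0.715, 0.212]] [0.62798636 0.12096102]
[0.169 0.19  0.168 0.186]
3.9552006090654275
(-0.024, -0.0565) [0.6068001  0.05892166]
(-0.024, -0.026500000000000003) [0.60444633 0.08882918]
(0, 0.0415) [0.62303713 0.15850258]
dx -0.0322 dy 0.0124 dz 0.1112 rz 3.2 yaw now 0.0 [ 0.4578 -0.2676  0.1712] tilt [-180.   -0.] j [-0.75  0.4   1.45  0.    1.29  0.82]
```

```bash
python3 - <<'E'
from h import *
def draw(n,x0,y0,w,h,f):
    I=ctrl.get_image(n); out=[]
    for cy,col in((.1133,(255,0,0)),(.121,(255,255,0))):
        c=cv2.resize(I[y0:y0+h,x0:x0+w],None,fx=f,fy=f,interpolation=cv2.INTER_CUBIC)
        a=np.deg2rad(4.4);R=np.array([[np.cos(a),-np.sin(a)],[np.sin(a),np.cos(a)]])
        for L in([(-.096,-.086),(.096,-.086),(.096,.086),(-.096,.086)],[(-.096,-.003),(.09,-.003)],[(-.096,.003),(.09,.003)]):
            P=np.array(L)@R.T+[.626,cy]; p=(proj(n,np.c_[P,0*P[:,:1]+.016])+.5-[x0,y0])*f
            cv2.polylines(c,[np.int32(p*16)],len(L)>2,col,1,shift=4)
        out.append(c)
    return np.hstack(out)
A=draw("top",240,112,84,88,4.7);B=draw("scene",250,220,120,110,3.2)[:,:A.shape[1]]
if B.shape[1]<A.shape[1]:B=np.pad(B,((0,0),(0,A.shape[1]-B.shape[1]),(0,0)))
v=np.vstack([A,B]); v=cv2.resize(v,None,fx=min(1,598/v.shape[0]),fy=min(1,598/v.shape[0])); cv2.imwrite("pics/box.png",v[:,:,::-1]);print(v.shape)
E
```

```text
(598, 617, 3)
```

View pics/box.png

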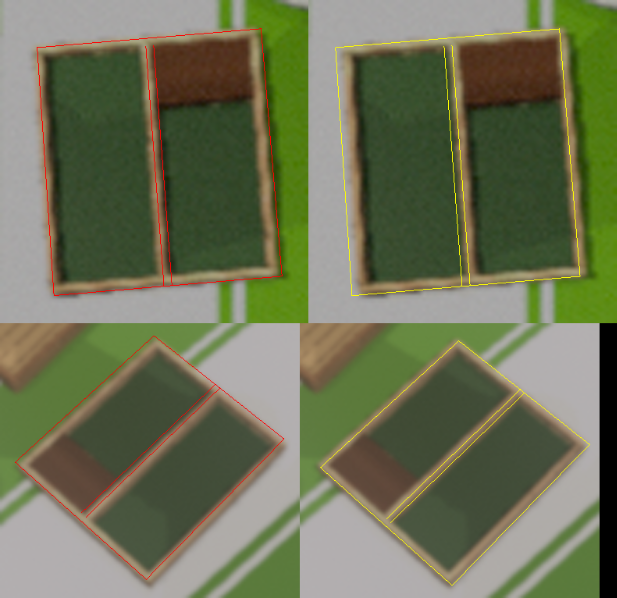

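Emit:
step_arm:
  increments:
    - {"dx": -0.01,"dy": 0.004,"dz": 0.01,"rx": 0,"ry": 0,"rz": 1}
    - {"dx": -0.02,"dy": 0.008,"dz": 0.03,"rx": 0,"ry": 0,"rz": 2}
    - {"dx": -0.032,"dy": 0.0125,"dz": 0.06,"rx": 0,"ry": 0,"rz": 3.2}
    - {"dx": -0.032,"dy": 0.0125,"dz": 0.09,"rx": 0,"ry": 0,"rz": 3.2}
    - {"dx": -0.032,"dy": 0.0125,"dz": 0.111,"rx": 0,"ry": 0,"rz": 3.2}
    - {"dx": -0.032,"dy": 0.0125,"dz": 0.111,"rx": 0,"ry": 0,"rz": 3.2}
    - {"dx": -0.032,"dy": 0.0125,"dz": 0.111,"rx": 0,"ry": 0,"rz": 3.2}
  jaw: 0

```text
time: 25.65
ee_pos: [0.426, -0.2802, 0.0605]
orientation: [3.142, -0.0, -0.054]
wrist_force: [0.5, 0.4, 1.0]
width: 0.0425
gripper_force: 0.0
```

```bash
python3 -c "
from h import *
go(.4256,-.28,.003,-3.2)"; python3 meas.py|grep 'wood.*-0.2'
```

```text
dx -0.0004 dy -0.0001 dz 0.0575 rz 0.1 yaw now -3.1 [ 0.426  -0.2802  0.0605] tilt [180.  -0.] j [-0.81  0.51  1.65  0.    0.98  0.81]
wood top [427. 211.] mid [ 0.4638 -0.2835] len 0.032 bowl yaw -12.8 wid 0.024
wood scene [267. 140.] mid [ 0.4244 -0.2791] len 0.107 bowl yaw -3.1 wid 0.023
```

Overlay: the box is at about (0.626, 0.1155) with yaw 4.4°, between the two drawings and nearer the red. Descending on the spoon.

Emit:
step_arm:
  increments:
    - {"dx": 0,"dy": 0,"dz": 0.02,"rx": 0,"ry": 0,"rz": 0}
    - {"dx": 0,"dy": 0,"dz": 0.04,"rx": 0,"ry": 0,"rz": 0}
    - {"dx": 0,"dy": 0,"dz": 0.05,"rx": 0,"ry": 0,"rz": 0}
    - {"dx": 0,"dy": 0,"dz": 0.055,"rx": 0,"ry": 0,"rz": 0}
    - {"dx": 0,"dy": 0,"dz": 0.0575,"rx": 0,"ry": 0,"rz": 0}
    - {"dx": 0,"dy": 0,"dz": 0.0575,"rx": 0,"ry": 0,"rz": 0}

```text
time: 26.35
ee_pos: [0.4254, -0.2808, 0.003]
orientation: [3.141, -0.001, -0.055]
wrist_force: [-0.6, 0.0, 0.1]
width: 0.0426
gripper_force: 0.0
```

Emit:
step_arm:
  increments:
    - {"dx": 0,"dy": 0,"dz": 0,"rx": 0,"ry": 0,"rz": 0}
    - {"dx": 0,"dy": 0,"dz": 0,"rx": 0,"ry": 0,"rz": 0}
    - {"dx": 0,"dy": 0,"dz": 0,"rx": 0,"ry": 0,"rz": 0}
    - {"dx": 0,"dy": 0,"dz": 0,"rx": 0,"ry": 0,"rz": 0}
    - {"dx": 0,"dy": 0,"dz": 0,"rx": 0,"ry": 0,"rz": 0}
    - {"dx": 0,"dy": 0,"dz": 0,"rx": 0,"ry": 0,"rz": 0}
  jaw: -1

```text
time: 26.95
ee_pos: [0.4253, -0.2808, 0.0032]
orientation: [3.141, -0.001, -0.055]
wrist_force: [-0.7, 1.7, 5.3]
width: 0.0075
gripper_force: 59.0
```

```bash
python3 -c "
from h import *
go(.6064,.0574,.07,4.4)"
```

```text
dx 0.1621 dy -0.3477 dz -0.0668 rz -7.6 yaw now -3.2 [ 0.4253 -0.2808  0.0032] tilt [180.  -0.] j [-0.82  0.6   1.7  -0.    0.83  0.81]
```

Emit:
step_arm:
  increments:
    - {"dx": 0,"dy": 0,"dz": -0.01,"rx": 0,"ry": 0,"rz": 0}
    - {"dx": 0,"dy": 0,"dz": -0.04,"rx": 0,"ry": 0,"rz": 0}
    - {"dx": 0,"dy": 0,"dz": -0.08,"rx": 0,"ry": 0,"rz": 0}
    - {"dx": 0,"dy": 0,"dz": -0.12,"rx": 0,"ry": 0,"rz": -1}
    - {"dx": 0.01,"dy": -0.03,"dz": -0.14,"rx": 0,"ry": 0,"rz": -2}
    - {"dx": 0.03,"dy": -0.07,"dz": -0.14,"rx": 0,"ry": 0,"rz": -3}
    - {"dx": 0.05,"dy": -0.11,"dz": -0.14,"rx": 0,"ry": 0,"rz": -4}
    - {"dx": 0.07,"dy": -0.15,"dz": -0.14,"rx": 0,"ry": 0,"rz": -5}
    - {"dx": 0.09,"dy": -0.19,"dz": -0.14,"rx": 0,"ry": 0,"rz": -6}
    - {"dx": 0.11,"dy": -0.23,"dz": -0.14,"rx": 0,"ry": 0,"rz": -7}
    - {"dx": 0.13,"dy": -0.27,"dz": -0.14,"rx": 0,"ry": 0,"rz": -7.6}
    - {"dx": 0.15,"dy": -0.31,"dz": -0.14,"rx": 0,"ry": 0,"rz": -7.6}

```text
time: 28.15
ee_pos: [0.5926, 0.0225, 0.1434]
orientation: [3.141, -0.0, 0.078]
wrist_force: [0.1, -1.1, -0.2]
width: 0.0077
gripper_force: 58.8
```

```bash
python3 -c "
from h import *
go(.6064,.0574,.06,4.4)"
```

```text
dx 0.0164 dy -0.0338 dz 0.0834 rz 0.0 yaw now 4.4 [0.5926 0.0225 0.1434] tilt [180.  -0.] j [-0.16  0.53  1.31 -0.    1.3   1.33]
```

Emit:
step_arm:
  increments:
    - {"dx": 0.016,"dy": -0.033,"dz": 0.02,"rx": 0,"ry": 0,"rz": 0}
    - {"dx": 0.016,"dy": -0.033,"dz": 0.04,"rx": 0,"ry": 0,"rz": 0}
    - {"dx": 0.016,"dy": -0.033,"dz": 0.07,"rx": 0,"ry": 0,"rz": 0}
    - {"dx": 0.016,"dy": -0.033,"dz": 0.083,"rx": 0,"ry": 0,"rz": 0}
    - {"dx": 0.016,"dy": -0.033,"dz": 0.083,"rx": 0,"ry": 0,"rz": 0}
    - {"dx": 0.016,"dy": -0.033,"dz": 0.083,"rx": 0,"ry": 0,"rz": 0}

```text
time: 28.75
ee_pos: [0.606, 0.0545, 0.0608]
orientation: [3.141, -0.001, 0.077]
wrist_force: [0.3, 1.3, 0.1]
width: 0.0075
gripper_force: 58.8
```

```bash
python3 - <<'E'
from h import *
go(.6064,.0574,.009,4.4)
b=ctrl.get_image('scene')[215:325,240:370]; b=cv2.resize(b,None,fx=5,fy=5,interpolation=cv2.INTER_CUBIC)
cv2.imwrite('pics/s1.png',b[:,:,::-1])
E
```

```text
dx 0.0006 dy -0.0029 dz 0.0518 rz 0.0 yaw now 4.4 [0.606  0.0545 0.0608] tilt [ 1.8e+02 -1.0e-01] j [-0.1   0.64  1.36  0.    1.13  1.39]
```

View pics/s1.png

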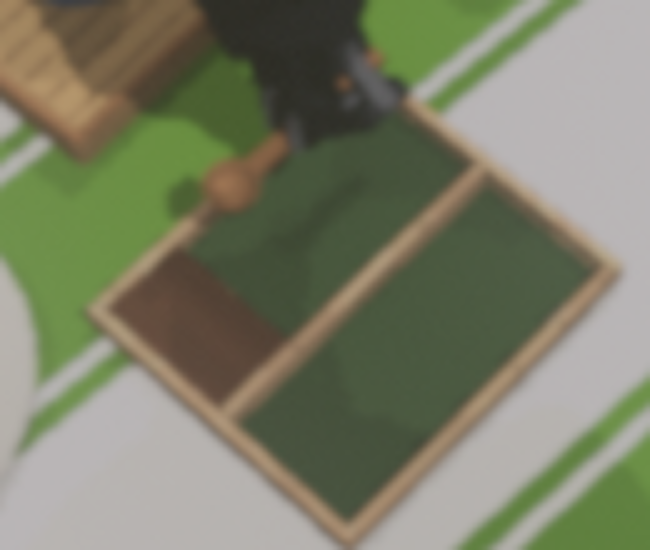

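Crop: the spoon hangs lengthwise over the short row, its bowl at (232,183) towards the block. Lowering it.

Emit:
step_arm:
  increments:
    - {"dx": 0,"dy": -0.002,"dz": 0.015,"rx": 0,"ry": 0,"rz": 0}
    - {"dx": 0,"dy": -0.002,"dz": 0.03,"rx": 0,"ry": 0,"rz": 0}
    - {"dx": 0,"dy": -0.002,"dz": 0.04,"rx": 0,"ry": 0,"rz": 0}
    - {"dx": 0,"dy": -0.002,"dz": 0.046,"rx": 0,"ry": 0,"rz": 0}
    - {"dx": 0,"dy": -0.002,"dz": 0.05,"rx": 0,"ry": 0,"rz": 0}
    - {"dx": 0,"dy": -0.002,"dz": 0.052,"rx": 0,"ry": 0,"rz": 0}
    - {"dx": 0,"dy": -0.002,"dz": 0.052,"rx": 0,"ry": 0,"rz": 0}
    - {"dx": 0,"dy": -0.002,"dz": 0.052,"rx": 0,"ry": 0,"rz": 0}

```text
time: 29.6
ee_pos: [0.6056, 0.0567, 0.008]
orientation: [3.141, -0.001, 0.077]
wrist_force: [0.3, 0.1, -0.0]
width: 0.0075
gripper_force: 58.8
```

Emit:
step_arm:
  increments:
    - {"dx": 0,"dy": 0,"dz": 0,"rx": 0,"ry": 0,"rz": 0}
    - {"dx": 0,"dy": 0,"dz": 0,"rx": 0,"ry": 0,"rz": 0}
    - {"dx": 0,"dy": 0,"dz": 0,"rx": 0,"ry": 0,"rz": 0}
    - {"dx": 0,"dy": 0,"dz": -0.01,"rx": 0,"ry": 0,"rz": 0}
    - {"dx": 0,"dy": 0,"dz": -0.03,"rx": 0,"ry": 0,"rz": 0}
    - {"dx": 0,"dy": 0,"dz": -0.06,"rx": 0,"ry": 0,"rz": 0}
    - {"dx": -0.02,"dy": 0,"dz": -0.1,"rx": 0,"ry": 0,"rz": 0}
    - {"dx": -0.05,"dy": 0.02,"dz": -0.14,"rx": 0,"ry": 0,"rz": 0}
    - {"dx": -0.08,"dy": 0.06,"dz": -0.14,"rx": 0,"ry": 0,"rz": 0}
    - {"dx": -0.11,"dy": 0.1,"dz": -0.14,"rx": 0,"ry": 0,"rz": 0}
    - {"dx": -0.14,"dy": 0.14,"dz": -0.14,"rx": 0,"ry": 0,"rz": 0}
    - {"dx": -0.16,"dy": 0.17,"dz": -0.14,"rx": 0,"ry": 0,"rz": 0}
  jaw: -0.58

```text
time: 30.8
ee_pos: [0.4572, -0.1268, 0.1485]
orientation: [3.141, -0.001, 0.077]
wrist_force: [1.1, -0.1, 0.0]
width: 0.0181
gripper_force: 0.0
```

```bash
python3 meas.py|grep -E 'wood'; python3 - <<'E'
from h import *
go(.4405,-.1274,.06,3.7)
E
```

```text
wood top [254. 172.] mid [0.588  0.1948] len 0.124 bowl yaw -173.9 wid 0.028
wood top [219. 234.] mid [0.4216 0.2861] len 0.153 bowl yaw 173.2 wid 0.023
wood top [370. 219.] mid [ 0.4457 -0.1276] len 0.026 bowl yaw 5.2 wid 0.012
wood scene [304. 170.] mid [ 0.4406 -0.1263] len 0.107 bowl yaw -176.3 wid 0.020
wood scene [179. 173.] mid [ 0.686  -0.3532] len 0.061 bowl yaw 164.8 wid 0.047
wood scene [298. 254.] mid [0.6033 0.055 ] len 0.114 bowl yaw 3.4 wid 0.031
wood scene [424. 266.] mid [0.4198 0.2882] len 0.155 bowl yaw 173.8 wid 0.023
wood scene [278. 279.] mid [0.6917 0.0764] len 0.084 bowl yaw -83.4 wid 0.047
dx -0.0166 dy -0.0021 dz 0.0885 rz 0.4 yaw now 4.1 [ 0.4573 -0.1283  0.1485] tilt [179.9  -0. ] j [-0.52  0.34  1.63 -0.    1.17  0.98]
```

Emit:
step_arm:
  increments:
    - {"dx": -0.016,"dy": -0.001,"dz": 0.02,"rx": 0,"ry": 0,"rz": 0.4}
    - {"dx": -0.016,"dy": -0.001,"dz": 0.05,"rx": 0,"ry": 0,"rz": 0.4}
    - {"dx": -0.016,"dy": -0.001,"dz": 0.08,"rx": 0,"ry": 0,"rz": 0.4}
    - {"dx": -0.016,"dy": -0.001,"dz": 0.088,"rx": 0,"ry": 0,"rz": 0.4}
    - {"dx": -0.016,"dy": -0.001,"dz": 0.088,"rx": 0,"ry": 0,"rz": 0.4}
    - {"dx": -0.016,"dy": -0.001,"dz": 0.088,"rx": 0,"ry": 0,"rz": 0.4}
  jaw: 0

```text
time: 31.5
ee_pos: [0.4437, -0.1254, 0.0607]
orientation: [3.141, -0.001, 0.071]
wrist_force: [0.6, 0.4, -0.3]
width: 0.0428
gripper_force: 0.0
```

```bash
python3 - <<'E'
from h import *
go(.4405,-.1274,.003,3.7)
E
```

```text
dx -0.0033 dy 0.0017 dz 0.0577 rz 0.3 yaw now 4.0 [ 0.4437 -0.1254  0.0607] tilt [ 1.799e+02 -1.000e-01] j [-0.53  0.45  1.79 -0.    0.91  0.97]
```

Emit:
step_arm:
  increments:
    - {"dx": -0.0025,"dy": 0.0015,"dz": 0.02,"rx": 0,"ry": 0,"rz": 0}
    - {"dx": -0.0025,"dy": 0.0015,"dz": 0.04,"rx": 0,"ry": 0,"rz": 0}
    - {"dx": -0.0025,"dy": 0.0015,"dz": 0.05,"rx": 0,"ry": 0,"rz": 0}
    - {"dx": -0.0025,"dy": 0.0015,"dz": 0.055,"rx": 0,"ry": 0,"rz": 0}
    - {"dx": -0.0025,"dy": 0.0015,"dz": 0.0575,"rx": 0,"ry": 0,"rz": 0}
    - {"dx": -0.0025,"dy": 0.0015,"dz": 0.0575,"rx": 0,"ry": 0,"rz": 0}

```text
time: 32.1
ee_pos: [0.4409, -0.1271, 0.0025]
orientation: [3.141, -0.001, 0.07]
wrist_force: [0.0, 0.1, 0.4]
width: 0.0428
gripper_force: 0.0
```

Emit:
step_arm:
  increments:
    - {"dx": 0,"dy": 0,"dz": 0,"rx": 0,"ry": 0,"rz": 0}
    - {"dx": 0,"dy": 0,"dz": 0,"rx": 0,"ry": 0,"rz": 0}
    - {"dx": 0,"dy": 0,"dz": 0,"rx": 0,"ry": 0,"rz": 0}
    - {"dx": 0,"dy": 0,"dz": 0,"rx": 0,"ry": 0,"rz": 0}
    - {"dx": 0,"dy": 0,"dz": 0,"rx": 0,"ry": 0,"rz": 0}
    - {"dx": 0,"dy": 0,"dz": 0,"rx": 0,"ry": 0,"rz": 0}
  jaw: -1

```text
time: 32.7
ee_pos: [0.4407, -0.1271, 0.0027]
orientation: [3.141, -0.001, 0.07]
wrist_force: [-1.1, 0.8, 6.9]
width: 0.0079
gripper_force: 58.9
```

```bash
python3 - <<'E'
from h import *
go(.604,.087,.14,4.4)
E
```

```text
dx 0.1779 dy -0.2021 dz -0.1373 rz -0.4 yaw now 4.0 [ 0.4407 -0.1271  0.0027] tilt [180.  -0.] j [-0.54  0.55  1.85  0.    0.74  0.96]
```

Emit:
step_arm:
  increments:
    - {"dx": 0,"dy": 0,"dz": -0.01,"rx": 0,"ry": 0,"rz": 0}
    - {"dx": 0,"dy": 0,"dz": -0.04,"rx": 0,"ry": 0,"rz": 0}
    - {"dx": 0,"dy": 0,"dz": -0.08,"rx": 0,"ry": 0,"rz": 0}
    - {"dx": 0,"dy": 0,"dz": -0.12,"rx": 0,"ry": 0,"rz": 0}
    - {"dx": 0.01,"dy": -0.03,"dz": -0.138,"rx": 0,"ry": 0,"rz": 0}
    - {"dx": 0.04,"dy": -0.06,"dz": -0.138,"rx": 0,"ry": 0,"rz": -0.4}
    - {"dx": 0.07,"dy": -0.09,"dz": -0.138,"rx": 0,"ry": 0,"rz": -0.4}
    - {"dx": 0.1,"dy": -0.12,"dz": -0.138,"rx": 0,"ry": 0,"rz": -0.4}
    - {"dx": 0.13,"dy": -0.15,"dz": -0.138,"rx": 0,"ry": 0,"rz": -0.4}
    - {"dx": 0.16,"dy": -0.18,"dz": -0.138,"rx": 0,"ry": 0,"rz": -0.4}
    - {"dx": 0.178,"dy": -0.202,"dz": -0.138,"rx": 0,"ry": 0,"rz": -0.4}
    - {"dx": 0.178,"dy": -0.202,"dz": -0.138,"rx": 0,"ry": 0,"rz": -0.4}

```text
time: 33.9
ee_pos: [0.6049, 0.0898, 0.1404]
orientation: [-3.141, -0.001, 0.081]
wrist_force: [-0.6, 0.8, -0.4]
width: 0.0078
gripper_force: 58.8
```

Emit:
step_arm:
  increments:
    - {"dx": 0,"dy": 0,"dz": 0.02,"rx": 0,"ry": 0,"rz": 0}
    - {"dx": 0,"dy": 0,"dz": 0.05,"rx": 0,"ry": 0,"rz": 0}
    - {"dx": 0,"dy": 0,"dz": 0.075,"rx": 0,"ry": 0,"rz": 0}
    - {"dx": 0,"dy": 0,"dz": 0.085,"rx": 0,"ry": 0,"rz": 0}
    - {"dx": 0,"dy": 0,"dz": 0.085,"rx": 0,"ry": 0,"rz": 0}
    - {"dx": 0,"dy": 0,"dz": 0.085,"rx": 0,"ry": 0,"rz": 0}

```text
time: 34.5
ee_pos: [0.6044, 0.0867, 0.0565]
orientation: [3.141, -0.002, 0.077]
wrist_force: [0.8, 0.8, -0.8]
width: 0.0078
gripper_force: 58.8
```

```bash
python3 - <<'E'
from h import *
go(.604,.087,.0085,4.4)
E
```

```text
dx -0.0004 dy -0.0003 dz 0.0480 rz 0.0 yaw now 4.4 [0.6044 0.0867 0.0565] tilt [ 1.8e+02 -1.0e-01] j [-0.05  0.65  1.36 -0.    1.13  1.44]
```

Emit:
step_arm:
  increments:
    - {"dx": 0,"dy": 0,"dz": 0.015,"rx": 0,"ry": 0,"rz": 0}
    - {"dx": 0,"dy": 0,"dz": 0.03,"rx": 0,"ry": 0,"rz": 0}
    - {"dx": 0,"dy": 0,"dz": 0.038,"rx": 0,"ry": 0,"rz": 0}
    - {"dx": 0,"dy": 0,"dz": 0.044,"rx": 0,"ry": 0,"rz": 0}
    - {"dx": 0,"dy": 0,"dz": 0.048,"rx": 0,"ry": 0,"rz": 0}
    - {"dx": 0,"dy": 0,"dz": 0.049,"rx": 0,"ry": 0,"rz": 0}
    - {"dx": 0,"dy": 0,"dz": 0.049,"rx": 0,"ry": 0,"rz": 0}

```text
time: 35.2
ee_pos: [0.6042, 0.087, 0.0067]
orientation: [3.141, -0.001, 0.077]
wrist_force: [-0.6, -0.7, 3.1]
width: 0.0079
gripper_force: 59.1
```

Emit:
step_arm:
  increments:
    - {"dx": 0,"dy": 0,"dz": 0,"rx": 0,"ry": 0,"rz": 0}
    - {"dx": 0,"dy": 0,"dz": 0,"rx": 0,"ry": 0,"rz": 0}
    - {"dx": 0,"dy": 0,"dz": 0,"rx": 0,"ry": 0,"rz": 0}
    - {"dx": 0,"dy": 0,"dz": -0.01,"rx": 0,"ry": 0,"rz": 0}
    - {"dx": 0,"dy": 0,"dz": -0.03,"rx": 0,"ry": 0,"rz": 0}
    - {"dx": 0,"dy": 0,"dz": -0.06,"rx": 0,"ry": 0,"rz": 0}
    - {"dx": -0.02,"dy": -0.01,"dz": -0.1,"rx": 0,"ry": 0,"rz": 0}
    - {"dx": -0.05,"dy": -0.04,"dz": -0.13,"rx": 0,"ry": 0,"rz": 2}
    - {"dx": -0.08,"dy": -0.08,"dz": -0.13,"rx": 0,"ry": 0,"rz": 4}
    - {"dx": -0.11,"dy": -0.12,"dz": -0.13,"rx": 0,"ry": 0,"rz": 7}
    - {"dx": -0.14,"dy": -0.16,"dz": -0.13,"rx": 0,"ry": 0,"rz": 11}
    - {"dx": -0.16,"dy": -0.2,"dz": -0.13,"rx": 0,"ry": 0,"rz": 11}
  jaw: -0.58

```text
time: 36.4
ee_pos: [0.427, 0.2752, 0.1371]
orientation: [-3.141, -0.001, -0.117]
wrist_force: [0.7, 0.4, -0.2]
width: 0.018
gripper_force: 0.0
```

```bash
python3 meas.py|grep -E 'wood';python3 - <<'E'
from h import *
go(.4217,.287,.06,-6.6)
E
```

```text
wood top [293. 166.] mid [0.6061 0.086 ] len 0.115 bowl yaw -175.2 wid 0.023
wood top [303. 159.] mid [0.6085 0.0558] len 0.114 bowl yaw 4.1 wid 0.027
wood top [255. 183.] mid [0.5529 0.1923] len 0.040 bowl yaw -1.2 wid 0.004
wood top [223. 211.] mid [0.4713 0.2802] len 0.054 bowl yaw 173.0 wid 0.008
wood top [219. 245.] mid [0.3818 0.2896] len 0.066 bowl yaw 178.8 wid 0.015
wood scene [179. 173.] mid [ 0.686  -0.3534] len 0.061 bowl yaw 164.2 wid 0.047
wood scene [297. 254.] mid [0.6033 0.055 ] len 0.114 bowl yaw 3.5 wid 0.031
wood scene [311. 257.] mid [0.6018 0.0857] len 0.117 bowl yaw -174.8 wid 0.028
wood scene [424. 266.] mid [0.4208 0.2883] len 0.153 bowl yaw 173.6 wid 0.024
wood scene [279. 279.] mid [0.6921 0.0784] len 0.076 bowl yaw -84.3 wid 0.046
dx -0.0051 dy -0.0089 dz 0.0771 rz 0.3 yaw now -6.3 [0.4258 0.2776 0.1371] tilt [-179.9    0. ] j [0.34 0.4  1.56 0.   1.18 2.02]
```

Emit:
step_arm:
  increments:
    - {"dx": -0.004,"dy": -0.007,"dz": 0.02,"rx": 0,"ry": 0,"rz": 0.3}
    - {"dx": -0.004,"dy": -0.007,"dz": 0.05,"rx": 0,"ry": 0,"rz": 0.3}
    - {"dx": -0.004,"dy": -0.007,"dz": 0.07,"rx": 0,"ry": 0,"rz": 0.3}
    - {"dx": -0.004,"dy": -0.007,"dz": 0.077,"rx": 0,"ry": 0,"rz": 0.3}
    - {"dx": -0.004,"dy": -0.007,"dz": 0.077,"rx": 0,"ry": 0,"rz": 0.3}
    - {"dx": -0.004,"dy": -0.007,"dz": 0.077,"rx": 0,"ry": 0,"rz": 0.3}
  jaw: 0

```text
time: 37.1
ee_pos: [0.4265, 0.2815, 0.0601]
orientation: [-3.141, -0.002, -0.12]
wrist_force: [-0.5, -0.1, 0.5]
width: 0.0428
gripper_force: 0.0
```

```bash
python3 - <<'E'
from h import *
go(.4217,.287,.003,-6.6)
E
```

```text
dx -0.0055 dy -0.0049 dz 0.0571 rz -0.3 yaw now -6.9 [0.4265 0.2815 0.0601] tilt [-1.8e+02 -1.0e-01] j [ 0.35  0.51  1.65 -0.    0.98  2.04]
```

Emit:
step_arm:
  increments:
    - {"dx": -0.0045,"dy": -0.0047,"dz": 0.01,"rx": 0,"ry": 0,"rz": 0}
    - {"dx": -0.0045,"dy": -0.0047,"dz": 0.03,"rx": 0,"ry": 0,"rz": 0}
    - {"dx": -0.0045,"dy": -0.0047,"dz": 0.045,"rx": 0,"ry": 0,"rz": 0}
    - {"dx": -0.0045,"dy": -0.0047,"dz": 0.054,"rx": 0,"ry": 0,"rz": 0}
    - {"dx": -0.0045,"dy": -0.0047,"dz": 0.057,"rx": 0,"ry": 0,"rz": 0}
    - {"dx": -0.0045,"dy": -0.0047,"dz": 0.057,"rx": 0,"ry": 0,"rz": 0}

```text
time: 37.7
ee_pos: [0.4219, 0.2868, 0.0021]
orientation: [-3.142, -0.0, -0.12]
wrist_force: [0.1, 0.1, 0.5]
width: 0.0425
gripper_force: 0.0
```

Emit:
step_arm:
  increments:
    - {"dx": 0,"dy": 0,"dz": 0,"rx": 0,"ry": 0,"rz": 0}
    - {"dx": 0,"dy": 0,"dz": 0,"rx": 0,"ry": 0,"rz": 0}
    - {"dx": 0,"dy": 0,"dz": 0,"rx": 0,"ry": 0,"rz": 0}
    - {"dx": 0,"dy": 0,"dz": 0,"rx": 0,"ry": 0,"rz": 0}
    - {"dx": 0,"dy": 0,"dz": 0,"rx": 0,"ry": 0,"rz": 0}
    - {"dx": 0,"dy": 0,"dz": 0,"rx": 0,"ry": 0,"rz": 0}
  jaw: -1

```text
time: 38.3
ee_pos: [0.4222, 0.2868, 0.0028]
orientation: [-3.141, -0.001, -0.12]
wrist_force: [-0.9, -0.2, 5.5]
width: 0.0074
gripper_force: 59.1
```

```bash
python3 - <<'E'
from h import *
go(.6228,.1569,.11,4.4)
E
```

```text
dx 0.2147 dy 0.1050 dz -0.1072 rz -11.3 yaw now -6.9 [0.4222 0.2868 0.0028] tilt [-1.8e+02 -1.0e-01] j [0.36 0.6  1.7  0.   0.83 2.06]
```

Emit:
step_arm:
  increments:
    - {"dx": 0,"dy": 0,"dz": -0.01,"rx": 0,"ry": 0,"rz": 0}
    - {"dx": 0,"dy": 0,"dz": -0.04,"rx": 0,"ry": 0,"rz": 0}
    - {"dx": 0,"dy": 0,"dz": -0.08,"rx": 0,"ry": 0,"rz": 0}
    - {"dx": 0.02,"dy": 0.01,"dz": -0.107,"rx": 0,"ry": 0,"rz": -2}
    - {"dx": 0.06,"dy": 0.03,"dz": -0.107,"rx": 0,"ry": 0,"rz": -4}
    - {"dx": 0.1,"dy": 0.05,"dz": -0.107,"rx": 0,"ry": 0,"rz": -6}
    - {"dx": 0.14,"dy": 0.07,"dz": -0.107,"rx": 0,"ry": 0,"rz": -8}
    - {"dx": 0.18,"dy": 0.09,"dz": -0.107,"rx": 0,"ry": 0,"rz": -10}
    - {"dx": 0.215,"dy": 0.105,"dz": -0.107,"rx": 0,"ry": 0,"rz": -11.3}
    - {"dx": 0.215,"dy": 0.105,"dz": -0.107,"rx": 0,"ry": 0,"rz": -11.3}
    - {"dx": 0.215,"dy": 0.105,"dz": -0.107,"rx": 0,"ry": 0,"rz": -11.3}
    - {"dx": 0.215,"dy": 0.105,"dz": -0.107,"rx": 0,"ry": 0,"rz": -11.3}

```text
time: 39.5
ee_pos: [0.6219, 0.1573, 0.1094]
orientation: [-3.141, 0.001, 0.078]
wrist_force: [-1.5, 0.0, 0.1]
width: 0.0077
gripper_force: 58.7
```

Emit:
step_arm:
  increments:
    - {"dx": 0,"dy": 0,"dz": 0.02,"rx": 0,"ry": 0,"rz": 0}
    - {"dx": 0,"dy": 0,"dz": 0.04,"rx": 0,"ry": 0,"rz": 0}
    - {"dx": 0,"dy": 0,"dz": 0.06,"rx": 0,"ry": 0,"rz": 0}
    - {"dx": 0,"dy": 0,"dz": 0.06,"rx": 0,"ry": 0,"rz": 0}
    - {"dx": 0,"dy": 0,"dz": 0.06,"rx": 0,"ry": 0,"rz": 0}

```text
time: 40.0
ee_pos: [0.6225, 0.1574, 0.0499]
orientation: [-3.142, -0.0, 0.078]
wrist_force: [0.2, 0.2, -0.2]
width: 0.0076
gripper_force: 58.7
```

```bash
python3 - <<'E'
from h import *
go(.6228,.1569,.008,4.4)
E
```

```text
dx 0.0003 dy 0.0005 dz 0.0419 rz 0.1 yaw now 4.5 [0.6225 0.1574 0.0499] tilt [-180.   -0.] j [0.06 0.71 1.27 0.   1.17 1.56]
```

Lower, release, then withdraw to the side for the final look.

Emit:
step_arm:
  increments:
    - {"dx": 0,"dy": 0,"dz": 0.015,"rx": 0,"ry": 0,"rz": 0}
    - {"dx": 0,"dy": 0,"dz": 0.028,"rx": 0,"ry": 0,"rz": 0}
    - {"dx": 0,"dy": 0,"dz": 0.036,"rx": 0,"ry": 0,"rz": 0}
    - {"dx": 0,"dy": 0,"dz": 0.04,"rx": 0,"ry": 0,"rz": 0}
    - {"dx": 0,"dy": 0,"dz": 0.0425,"rx": 0,"ry": 0,"rz": 0}
    - {"dx": 0,"dy": 0,"dz": 0.0425,"rx": 0,"ry": 0,"rz": 0}
    - {"dx": 0,"dy": 0,"dz": 0.0425,"rx": 0,"ry": 0,"rz": 0}

```text
time: 40.7
ee_pos: [0.623, 0.1568, 0.007]
orientation: [-3.142, -0.001, 0.077]
wrist_force: [-0.2, -0.1, -0.6]
width: 0.0077
gripper_force: 58.7
```

Emit:
step_arm:
  increments:
    - {"dx": 0,"dy": 0,"dz": 0,"rx": 0,"ry": 0,"rz": 0}
    - {"dx": 0,"dy": 0,"dz": 0,"rx": 0,"ry": 0,"rz": 0}
    - {"dx": 0,"dy": 0,"dz": 0,"rx": 0,"ry": 0,"rz": 0}
    - {"dx": 0,"dy": 0,"dz": -0.01,"rx": 0,"ry": 0,"rz": 0}
    - {"dx": 0,"dy": 0,"dz": -0.04,"rx": 0,"ry": 0,"rz": 0}
    - {"dx": 0,"dy": 0,"dz": -0.09,"rx": 0,"ry": 0,"rz": 0}
    - {"dx": 0,"dy": 0,"dz": -0.13,"rx": 0,"ry": 0,"rz": 0}
    - {"dx": -0.04,"dy": -0.02,"dz": -0.16,"rx": 0,"ry": 0,"rz": 0}
    - {"dx": -0.08,"dy": -0.06,"dz": -0.17,"rx": 0,"ry": 0,"rz": 0}
    - {"dx": -0.12,"dy": -0.1,"dz": -0.17,"rx": 0,"ry": 0,"rz": 0}
    - {"dx": -0.15,"dy": -0.14,"dz": -0.17,"rx": 0,"ry": 0,"rz": 0}
    - {"dx": -0.17,"dy": -0.18,"dz": -0.17,"rx": 0,"ry": 0,"rz": 0}
  jaw: -0.5

```text
time: 41.9
ee_pos: [0.444, 0.3143, 0.1779]
orientation: [-3.141, -0.001, 0.076]
wrist_force: [0.5, -0.1, 0.3]
width: 0.0215
gripper_force: 0.0
```

Emit:
step_arm:
  increments:
    - {"dx": 0,"dy": -0.03,"dz": 0,"rx": 0,"ry": 0,"rz": 0}
    - {"dx": 0,"dy": -0.06,"dz": 0,"rx": 0,"ry": 0,"rz": 0}
    - {"dx": 0,"dy": -0.08,"dz": 0,"rx": 0,"ry": 0,"rz": 0}
    - {"dx": 0,"dy": -0.08,"dz": 0,"rx": 0,"ry": 0,"rz": 0}
    - {"dx": 0,"dy": -0.08,"dz": 0,"rx": 0,"ry": 0,"rz": 0}

```text
time: 42.4
ee_pos: [0.4396, 0.393, 0.1769]
orientation: [3.141, -0.0, 0.078]
wrist_force: [-0.6, -0.1, -0.5]
width: 0.0212
gripper_force: 0.0
```

```bash
python3 meas.py|grep -E 'wood'; python3 - <<'E'
from h import *
a=ctrl.get_image('top')[30:310,140:540];a=cv2.resize(a,None,fx=2,fy=2,interpolation=cv2.INTER_CUBIC)
cv2.imwrite('pics/end.png',a[:,:,::-1])
E
```

```text
wood top [268. 161.] mid [0.6227 0.1559] len 0.159 bowl yaw -175.6 wid 0.026
wood top [303. 159.] mid [0.6074 0.0552] len 0.112 bowl yaw 2.8 wid 0.041
wood top [293. 166.] mid [0.6048 0.0859] len 0.112 bowl yaw -175.2 wid 0.024
wood scene [179. 173.] mid [ 0.6859 -0.3535] len 0.061 bowl yaw 164.9 wid 0.046
wood scene [297. 254.] mid [0.6033 0.055 ] len 0.114 bowl yaw 3.4 wid 0.034
wood scene [311. 257.] mid [0.6018 0.0857] len 0.117 bowl yaw -174.8 wid 0.028
wood scene [326. 280.] mid [0.6185 0.1555] len 0.161 bowl yaw -175.0 wid 0.028
wood scene [279. 279.] mid [0.6922 0.0782] len 0.076 bowl yaw -85.0 wid 0.046
```

View pics/end.png

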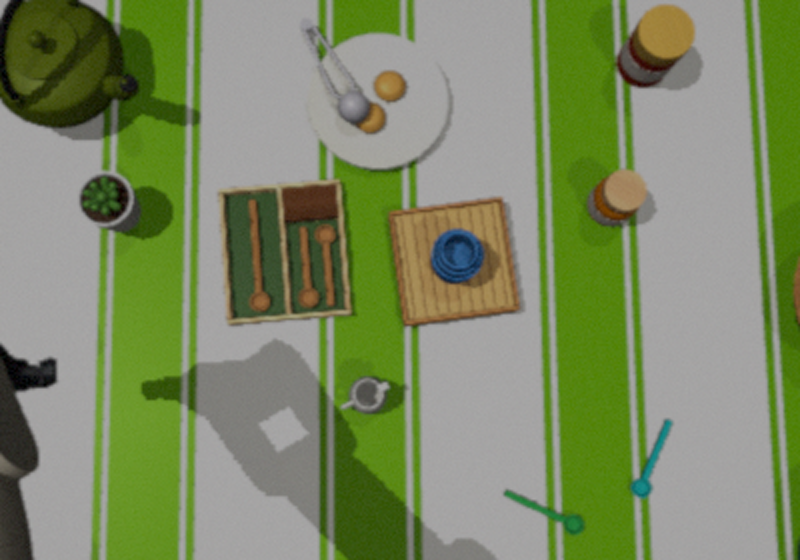

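Final picture: the three cups are nested on the tray at (458,255). The long spoon is in the long row at (257,255) and both short spoons are in the short row at (306,265) and (327,265). The green and turquoise look-alikes and the other tea things are untouched. Handing in.

```bash
python3 -c "
from rig import ctrl
print(ctrl.hand_in())"
```

```text
the job is handed in; nothing more can be done
None
```

The job is handed in: cups a, b and c are nested on the bamboo tray, the long spoon and both short spoons are in their rows of the spoon box (cup_d and a second long spoon were not found in the scene), and the other tea things were left where they stood.

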